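# Stack an order on the kit board: carton, parts box, bolt pail

### The job

Stack the order on the yellow board, widest at the bottom: first the cardboard carton lying on its wide face along the board without overhanging it, then the blue parts box centred on it and lined up with it, then the red bolt pail upright in the middle of the box. The carton stands on edge in the rack: lift it out, lay it flat on the black rubber mat, let go and take it again by its long sides before it goes to the board; the pail has to come off its hook and must stay upright. Set things down gently on the stack and leave everything else where it is.

Things in the scene. Friction and masses are not known exactly. Their poses are not given: they have to be found in the camera images.
- carton_mid (a point): Centre of the loose brown cardboard carton (about 0.3 kg), 170 x 42 x 64 mm along its own x, y, z. At the start it stands on a long edge (own z up) in a slot of the dark steel rack, 6 mm above the bench; it is stable standing like this. Lying on its wide face its own y is vertical (either way up) and it is 42 mm high and 64 mm wide.
- bluebox_mid (a point): Centre of the loose closed blue plastic parts box (about 0.25 kg), 110 x 60 x 46 mm along its own x, y, z, standing on the bench with z up. Flat top.
- pail_mid (a point): Centre of the body of the loose small red pail holding bolts (about 0.22 kg): round, 56 mm across, 55 mm high, this point 27.5 mm above its underside, z up. It hangs by its bail from the hook.
- pail_bar (a point): Middle of the black flat grip bar of the pail's stiff bail, which does not fold: bar 84 mm along the pail's y, 10 mm thick (x), 14 mm high (z), its middle 115 mm above the pail's underside and 87.5 mm above pail_mid. The upright wires are 6 mm thick, 39 mm either side of the middle; 53 mm are open between the rim and the bar. The hook passes under the middle of the bar.
- hook_rest (a point): Top of the arm of a fixed hook stand, 230 mm above the bench, where the bar rests. The arm is a 8 mm rod running along this frame's x; its free end points to -x and turns up 26 mm from here, its tip 18 mm higher than this point. The post (16 x 24 mm, 234 mm high) stands 82 mm away at +x, on a 90 x 120 mm foot. To free the pail: raise it 24 to 40 mm (beyond that its rim strikes the arm), then carry it along this frame's -x for 75 mm or more.
- board_top (a point): Centre of the top of the fixed yellow board, 100 x 190 mm along its own x, y, 12 mm thick, lying on the bench: the stack is built here, the carton's length along the board's y.
- mat_top (a point): Centre of the top of the fixed black rubber mat, 130 x 210 mm along its own x, y, 3 mm thick, on the bench: the carton is laid down here.
- rack: Fixed dark steel rack, 180 x 132 mm along its own x, y; origin at the centre of its underside. Floor 6 mm thick; two slots along x at y = +36 and -36 mm, each between rails 16 mm high above the floor and 44 mm apart. Carton in one slot, grey box in the other.
- greybox_mid (a point): Centre of a grey plastic box, 130 x 40 x 56 mm along x, y, z, in the other slot of the rack. Bystander: leave alone.
- jar_mid (a point): Centre of an amber jar with black lid, 60 mm across, 85 mm high. Bystander.
- spray_mid (a point): Centre of a green and silver can, 56 mm across, 125 mm high. Bystander.
- oil_mid (a point): Centre of a black oil bottle with red cap, 68 mm across, 150 mm high. Bystander.
- piston_mid (a point): Centre of a bare aluminium piston, 70 mm across, 62 mm high. Bystander.
Mind the look-alikes: they are no part of the job. Of the things shaped like the part that bears carton_mid, the cardboard one is meant.

How it is judged (in metres and radians):
On the way, in this order (a step that is already met when the one before it is completed fails the run):
1. the carton lies flat on the rubber mat, at rest and let go (angle between the y axis of carton_mid and the z axis of mat_top, either way round below 0.1 rad and height (world z) of carton_mid between 0.018 and 0.032 m and x of carton_mid in the frame of mat_top between -0.06 and 0.06 m and y of carton_mid in the frame of mat_top between -0.08 and 0.08 m and linear speed of carton below 0.02 m/s and angular speed of carton below 0.2 rad/s and contact force between carton and the fingers below 0.3 N), for 0.2 s.
2. the carton lies flat on the yellow board, along it, at rest and let go (angle between the y axis of carton_mid and the z axis of board_top, either way round below 0.1 rad and height (world z) of carton_mid between 0.026 and 0.04 m and x of carton_mid in the frame of board_top between -0.022 and 0.022 m and y of carton_mid in the frame of board_top between -0.022 and 0.022 m and angle between the x axis of carton_mid and the y axis of board_top, either way round below 0.2 rad and linear speed of carton below 0.02 m/s and angular speed of carton below 0.2 rad/s and contact force between carton and the fingers below 0.3 N), for 0.2 s.
3. the blue box stands centred on the carton, at rest and let go (angle between the y axis of carton_mid and the z axis of board_top, either way round below 0.1 rad and height (world z) of carton_mid between 0.026 and 0.04 m and x of carton_mid in the frame of board_top between -0.022 and 0.022 m and y of carton_mid in the frame of board_top between -0.022 and 0.022 m and angle between the x axis of carton_mid and the y axis of board_top, either way round below 0.2 rad and linear speed of each of carton, bluebox below 0.02 m/s and angular speed of each of carton, bluebox below 0.2 rad/s and height (world z) of bluebox_mid between 0.069 and 0.085 m and angle between bluebox_mid's own z axis and vertical below 0.1 rad and horizontal distance between bluebox_mid and carton_mid below 0.025 m and angle between the x axis of bluebox_mid and the x axis of carton_mid, either way round below 0.25 rad and contact force between bluebox and the fingers below 0.3 N), for 0.2 s.
At the end, for the whole second after the job is handed in: Carton on its wide face on the yellow board (within 22 mm of its centre each way, within 0.2 rad of its length, flat to 0.1 rad); blue box upright on the carton, centres within 25 mm, lined up within 0.25 rad; pail upright (0.1 rad) on the blue box, centres within 25 mm; all released and at rest (all of step 3 and height (world z) of pail_mid between 0.1185 and 0.1365 m and angle between pail_mid's own z axis and vertical below 0.1 rad and horizontal distance between pail_mid and bluebox_mid below 0.025 m and linear speed of pail below 0.02 m/s and angular speed of pail below 0.2 rad/s and contact force between each of carton, pail and the fingers below 0.3 N); the robot touches nothing.
It fails at once if a bystander (grey box, jar, can, oil bottle, piston) is moved by more than 30 mm (distance of any of greybox_mid, jar_mid, spray_mid, oil_mid, piston_mid from where it was at the start of the episode above 0.03 m).
It fails at once if the pail is tipped by more than 0.7 rad (angle between pail_mid's own z axis and vertical above 0.7 rad).
It fails at once if the blue box is dropped on the carton (meets it at over 0.5 m/s) (distance between bluebox_mid and carton_mid below 0.06 m and linear speed of bluebox above 0.5 m/s).
It fails at once if the pail is dropped on the blue box (meets it at over 0.5 m/s) (distance between pail_mid and bluebox_mid below 0.066 m and linear speed of pail above 0.5 m/s).
It also fails if it takes over 72 s, if anything falls off the work surface, if the arm or the gripper's body presses on something with over 40 N, if the wrist force passes 120 N, or if a joint passes its speed limit or range.

### The arm

A 6-joint arm with a two-finger parallel gripper is mounted at the origin on the work surface. World frame = base frame: x ahead of the robot, y to its left, z up, the work surface at z = 0. Lengths are in mm, angles in rad, forces in N, time in s.
With the tool pointing down it reaches from about 300 to 775 mm from the base axis. Payload 14.6 kg.
Tool frame: the origin (TCP) lies midway between the tips of the shut fingers; the grasp point (between the pads) lies env.grip_point_offset behind it (env.grip_point_offset is the distance from the TCP to the grasp point, in mm); z points along the fingers, y is the direction in which the jaws open and shut (so a half turn about z gives the same grasp; the last joint's range is limited). The gripper opens to 94 mm and grips with 3 to 60 N. Pads are 16 mm wide; open, the fingers measure 119 mm over their backs; the gripper's body (75 mm by 177 mm) begins 78 mm behind the grasp point.
Start: joints at [1.186, 0.3, 1.521, -0, 1.321, -0.067], TCP at [171.86, 522.449, 205.446] pointing down, gripper open.
Joint ranges: [-3.03, 3.03], [-0.79, 2.21], [0.23, 2.52], [-1.04, 4.18], [0, 3.07], [-2.55, 2.55]. Speed limits (rad/s): [2.22, 2.22, 2.57, 3.14, 3.14, 3.14].

### API

Orientations are given as a 3x3 rotation matrix whose columns are the frame's x, y, z axes.
In Python, from station import status, imaging, job, env gives the robot as it stands.
- The arm moves only by the tool servo_tool, never from a script. Its argument "commands" is a list of rows, each a list of 3 entries, a list of its own where there are three numbers: the finger opening in cm, from 0 to 9.4, then the shift along the tool's x, y, z in cm, then the turn, a rotation vector about the tool's x, y, z in rad. In form: [[grip, [tx, ty, tz], [wx, wy, wz]], ...]. A call has 1 to 10 rows; each row is the pose to reach, as a shift and turn from the pose commanded when the call began, along the tool's axes at that moment; what a row does not reach only later rows make up. A row lasts 1/8 s, in which the tool goes at most 62.5 mm and 10.7 degrees, less where a joint would pass 70% of its speed; a pose out of reach is approached as far as the arm can. A call with a gripper value outside its range is refused whole. The fingers move at their own pace and stop on an object; "grip_force" is the grip in N (left out, the last holds). Time passes only in rows, so rows that repeat a pose let the fingers close. It gives the time, the measured TCP pose, the force and the opening at its end, in the units of the state.
- status.get_state(): the state, without advancing time (a new reading comes with each control period).
- imaging.snapshot(name): name is "side" or "top"; returns the picture (384x512x3 uint8, red, green, blue); there is no depth.
- imaging.get_calibration(name): a dict with "K" (3x3 intrinsics, pixels), "R" (3x3) and "t" (3): a world point X has camera coordinates R X + t. Camera axes: x right, y down, z forward; pixel columns grow to the right and rows downward; lengths in mm; the calibration is good to about 2 mm. A picture is of the moment at which its call begins. get_calibration takes no time and is no camera call.
- job.sign_off(): hands the job in, once; it reports no verdict.
The state is a dict: "t": time; "joint_pos": joint angles; "joint_vel": joint speeds; "effort": joint torques, N m; "position": TCP position; "orientation": TCP orientation; "ft_force": force on the tool from outside, world axes, zero at the start; "moment": the same for the moment, N m; "finger_gap": opening from 0.0 (shut) to 1.0 (fully open).
Only numpy, scipy, OpenCV 4.12 (cv2) and the standard library are available. Lean on these libraries where they do the work, as an engineer would, in place of code of your own. Each camera call takes 0.05 s, during which the arm holds its last target.

## Working session

There is one attempt and no reset: what is moved stays moved. The work goes in short steps, Python scripts to look and compute and a tool call to move; the robot and the scene stay as the last step left them, time stands still between calls to the robot, and variables do not carry over. Pictures are saved under pics/ and viewed, and the job is handed in when it is done.

Besides the shell and the picture viewer there is one more tool, called by a JSON object that holds its "method" and its "body". servo_tool: Moves the arm, as the interface text tells. Its arguments: {"type":"object","properties":{"commands":{"type":"array"},"grip_force":{"type":"number"}},"required":["commands"]}

```bash
ls; mkdir -p pics
python3 - <<'E'
from station import status, imaging, job, env
import cv2
s=status.get_state(); print(s); print(env.grip_point_offset)
for n in("side","top"):
    im=imaging.snapshot(n); cv2.imwrite(f"pics/{n}0.png",im[:,:,::-1]); print(n,imaging.get_calibration(n))
E
```

```text
pics
{'t': 0.0, 'joint_pos': array([ 1.18639570e+00,  3.00470505e-01,  1.52155960e+00, -1.55804537e-05,
        1.32068336e+00, -6.66084520e-02]), 'joint_vel': array([-1.11834807e-03, -1.99721206e-04,  8.92378645e-05, -1.69867171e-03,
        1.98752722e-04,  7.44916420e-06]), 'effort': array([ 1.86641641e-04, -5.31804943e+01, -3.52735984e+01,  7.08134053e-02,
        2.44095846e-02, -1.30118678e-04]), 'position': array([171.7756942 , 522.22435168, 204.89573837]), 'orientation': array([[-9.49928808e-01,  3.12466151e-01, -4.06316437e-04],
       [ 3.12466410e-01,  9.49928235e-01, -1.04468469e-03],
       [ 5.95428505e-05, -1.11933632e-03, -9.99999372e-01]]), 'ft_force': array([-0.18536003, -0.10806536,  0.44586549]), 'moment': array([-0.01129679,  0.00247514, -0.02377766]), 'finger_gap': 0.9993900859655878}
18.8
side {'K': array([[408.39814148,   0.        , 259.72973117],
       [  0.        , 408.39814148, 192.79614037],
       [  0.        ,   0.        ,   1.        ]]), 'R': array([[ 0.7998029 , -0.60021639, -0.0074562 ],
       [-0.35314035, -0.46045095, -0.81441809],
       [ 0.48539387,  0.65400704, -0.58023063]]), 't': array([-372.48564149,  276.66291398, 1350.29191434])}
top {'K': array([[412.58112032,   0.        , 262.33766024],
       [  0.        , 412.58112032, 188.87436822],
       [  0.        ,   0.        ,   1.        ]]), 'R': array([[ 0.06665087, -0.9977693 ,  0.0037531 ],
       [-0.97517565, -0.06593675, -0.21138777],
       [ 0.21116369,  0.01042925, -0.97739507]]), 't': array([ -36.57310179,  490.47803099, 1223.34494787])}
```

Run:
```python
import cv2
for n in("side","top"):
    im=cv2.imread(f"pics/{n}0.png"); cv2.imwrite(f"pics/{n}0b.png",cv2.resize(im,(800,600),interpolation=cv2.INTER_CUBIC))
```

```text
(no output)
```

View pics/side0b.png

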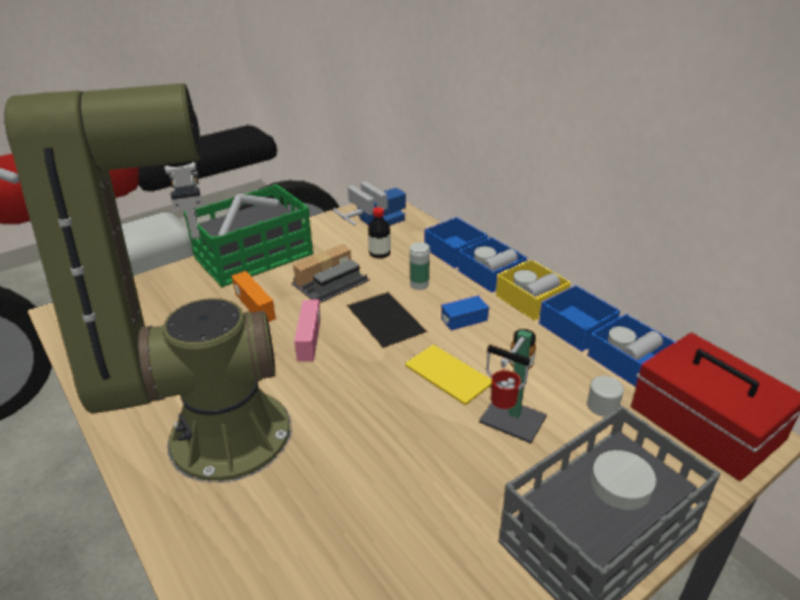

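View pics/top0b.png

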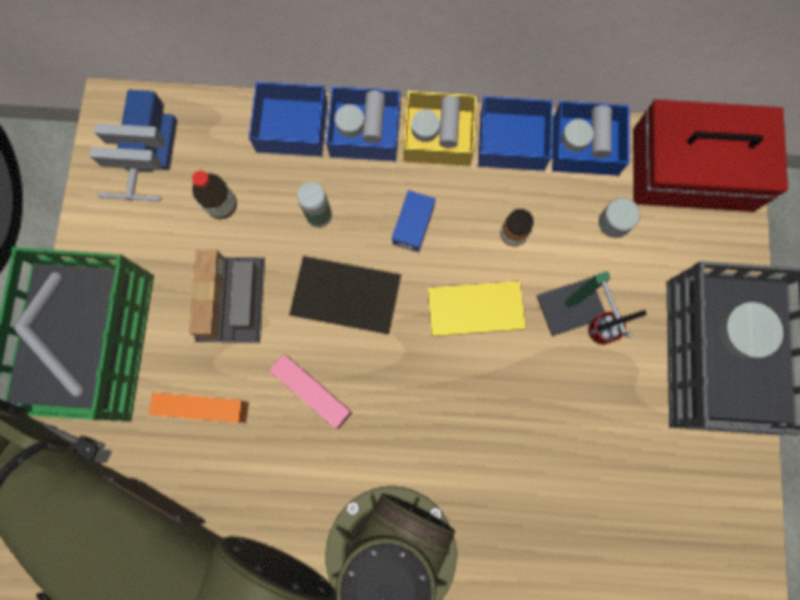

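The side and top views show the brown carton in the rack (top 800-view ≈ (205,292)), the grey box beside it, the mat (345,295), the yellow board (477,308), the blue box (414,220), and the pail on its hook (607,325). Next I'll measure them.

```bash
cat > h.py <<'E'
import numpy as np, cv2
from station import status, imaging, job, env
C={n:imaging.get_calibration(n) for n in("side","top")}
def ray(n,u,v):
    c=C[n]; d=c["R"].T@np.linalg.inv(c["K"])@np.array([u,v,1.]); o=-c["R"].T@c["t"]; return o,d/np.linalg.norm(d)
def onz(n,p,z):
    o,d=ray(n,*p); return o+d*(z-o[2])/d[2]
def proj(n,X):
    c=C[n]; q=c["K"]@(c["R"]@np.asarray(X,float)+c["t"]); return q[:2]/q[2]
def tri(ps,pt):
    A=[];b=[]
    o1,d1=ray("side",*ps);o2,d2=ray("top",*pt)
    M=np.stack([d1,-d2],1); s=np.linalg.lstsq(M,o2-o1,rcond=None)[0]
    a=o1+s[0]*d1;b=o2+s[1]*d2; return (a+b)/2,np.linalg.norm(a-b)
def crop(im,c,half,fn,scale=8):
    h=half; x,y=int(c[0]),int(c[1]); x0=max(x-h,0);y0=max(y-h*3//4,0)
    k=im[y0:y+h*3//4,x0:x+h]; cv2.imwrite(fn,cv2.resize(k,None,fx=scale,fy=scale,interpolation=cv2.INTER_CUBIC)); return x0,y0
def cnt(m):
    cs=cv2.findContours(m.astype(np.uint8),cv2.RETR_EXTERNAL,cv2.CHAIN_APPROX_NONE)[0]
    return sorted(cs,key=cv2.contourArea,reverse=True)
E
python3 - <<'E'
from h import *
for n in("side","top"):
    im=cv2.imread(f"pics/{n}0.png"); hsv=cv2.cvtColor(im,cv2.COLOR_BGR2HSV)
    H,S,V=[hsv[:,:,i].astype(int) for i in range(3)]
    M={"board":((H>22)&(H<34)&(S>170)&(V>150)),"mat":(V<55),"blue":((H>100)&(H<125)&(S>140)),"red":((H<6)|(H>174))&(S>150)}
    for k,m in M.items():
        for c in cnt(m)[:6]:
            a=cv2.contourArea(c)
            if a<60: continue
            print(n,k,a,np.round(cv2.minAreaRect(c)[0],1),np.round(cv2.boxPoints(cv2.minAreaRect(c)),1).tolist())
im=cv2.imread("pics/top0.png"); print(crop(im,(145,190),45,"pics/c_top.png"), crop(im,(390,200),45,"pics/p_top.png"))
im=cv2.imread("pics/side0.png"); print(crop(im,(210,175),45,"pics/c_side.png"), crop(im,(325,240),45,"pics/p_side.png"))
E
```

```text
side board 904.0 [286.5 239.1] [[258.3999938964844, 234.60000610351562], [269.3999938964844, 216.39999389648438], [314.5, 243.5], [303.6000061035156, 261.70001220703125]]
side mat 3100.5 [122.4 155.5] [[50.0, 65.5999984741211], [170.6999969482422, 50.599998474121094], [194.89999389648438, 245.3000030517578], [74.19999694824219, 260.3999938964844]]
side mat 866.0 [ 16. 226.] [[-0.0, 184.0], [32.0, 184.0], [32.0, 268.0], [0.0, 268.0]]
side mat 791.0 [247.2 203.8] [[223.60000610351562, 196.1999969482422], [243.3000030517578, 179.3000030517578], [270.70001220703125, 211.39999389648438], [251.10000610351562, 228.1999969482422]]
side mat 762.5 [457.5 353. ] [[433.79998779296875, 382.3999938964844], [466.79998779296875, 316.3999938964844], [481.20001220703125, 323.6000061035156], [448.20001220703125, 389.6000061035156]]
side mat 335.5 [145.  263.9] [[116.0999984741211, 252.8000030517578], [164.8000030517578, 240.1999969482422], [173.8000030517578, 275.0], [125.19999694824219, 287.6000061035156]]
side mat 303.0 [197.  123.5] [[176.60000610351562, 119.80000305175781], [181.8000030517578, 109.
[... 3033 characters left out ...]
0.0, 66.0], [254.0, 66.0], [254.0, 94.0], [210.0, 94.0]]
top blue 287.5 [88.6 68.9] [[78.9000015258789, 77.80000305175781], [82.30000305175781, 57.20000076293945], [98.4000015258789, 59.900001525878906], [94.9000015258789, 80.5]]
top red 4655.0 [459.5  94.1] [[412.8999938964844, 119.0999984741211], [416.29998779296875, 63.5], [506.20001220703125, 69.0999984741211], [502.70001220703125, 124.69999694824219]]
top red 799.0 [438.1 120.8] [[385.1000061035156, 113.5999984741211], [411.29998779296875, 74.5], [491.0, 128.0], [464.79998779296875, 167.10000610351562]]
top red 73.0 [128.  114.5] [[123.0, 110.0], [133.0, 110.0], [133.0, 119.0], [123.0, 119.0]]
(100, 157) (345, 167)
(165, 142) (280, 207)
```

View pics/c_top.png

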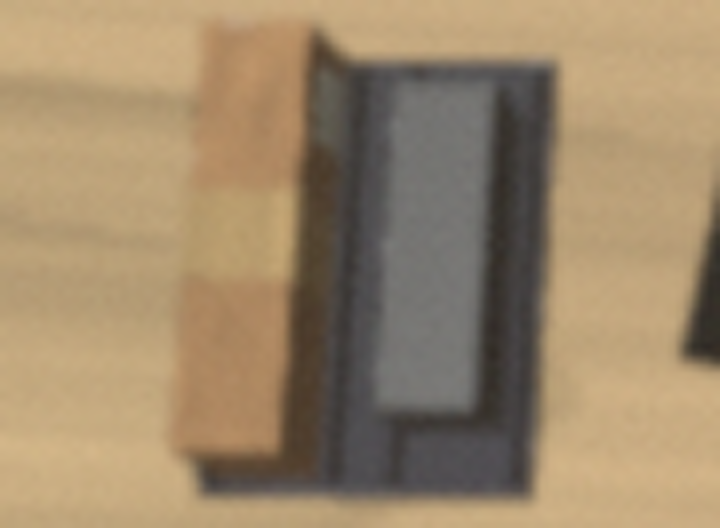

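View pics/c_side.png

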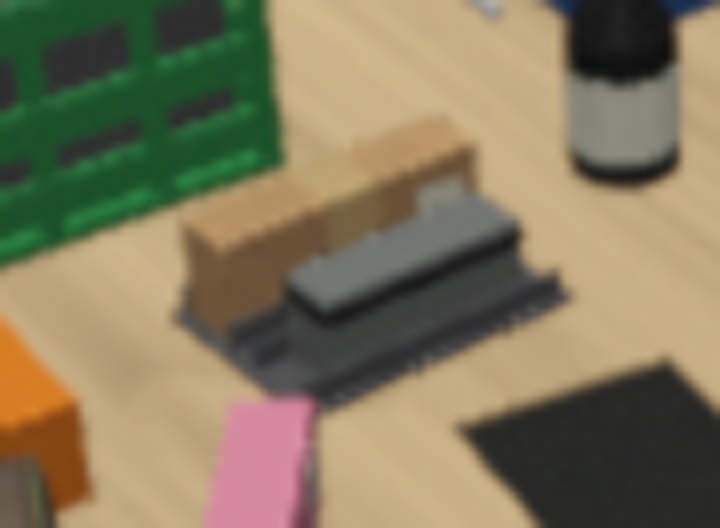

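View pics/p_top.png

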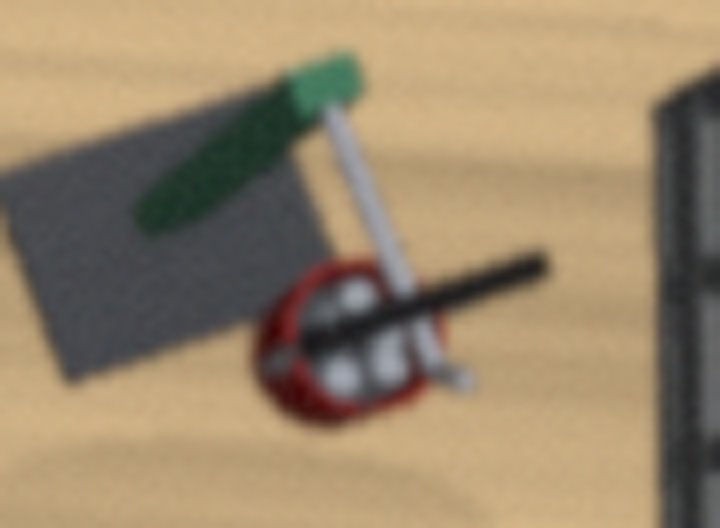

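View pics/p_side.png

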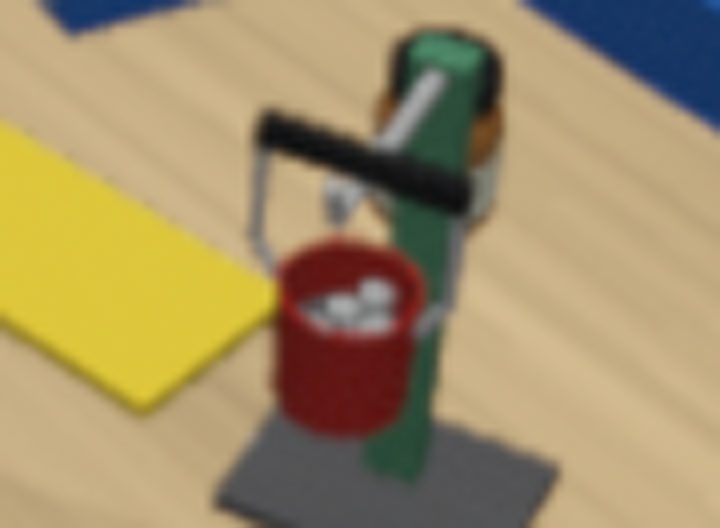

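The crops show the carton's top face: top crop corners (203,22),(313,30),(283,455),(175,452), side crop (180,225),(218,250),(475,150),(430,117). The pail bar runs in the top crop from (300,340) to (548,262) and in the side crop from (265,125) to (465,195).

Run:
```python
from h import *
np.set_printoptions(precision=1,suppress=True)
def g(o,p): return (o[0]+(p[0]+.5)/8-.5,o[1]+(p[1]+.5)/8-.5)
ct,cs,pt,ps=(100,157),(165,142),(345,167),(280,207)
T=[(203,22),(313,30),(283,455),(175,452)]; S=[(430,117),(475,150),(218,250),(180,225)]
for a,b in zip(T,S): print("carton corner",*tri(g(cs,b),g(ct,a)))
P=np.array([onz("top",g(ct,a),70) for a in T]); print("carton z70",P,P.mean(0),"len",np.linalg.norm(P[0]-P[3]),np.linalg.norm(P[1]-P[0]),"ang",np.degrees(np.arctan2(*(P[0]+P[1]-P[2]-P[3])[[1,0]])))
P=np.array([onz("top",g(ct,a),6) for a in [(198,490),(530,495)]]); print("rack front corners z6",P)
P=np.array([onz("top",g(ct,a),22) for a in [(350,62),(555,62),(530,495),(198,490)]]); print("rack z22",P)
# bar
for a,b in zip([(303,343),(545,265)],[(262,125),(470,195)]): print("bar end",*tri(g(ps,b),g(pt,a)))
P=np.array([onz("top",g(pt,a),247) for a in [(303,343),(545,265)]]);print("bar top z247",P,P.mean(0),np.linalg.norm(P[0]-P[1]))
# hook arm: post end and tip
P=np.array([onz("top",g(pt,a),230) for a in [(335,110),(432,355)]]);print("hook arm",P,np.degrees(np.arctan2(*(P[0]-P[1])[[1,0]])))
# polygons
for n in("top","side"):
    im=cv2.imread(f"pics/{n}0.png"); hsv=cv2.cvtColor(im,cv2.COLOR_BGR2HSV)
    H,S_,V=[hsv[:,:,i].astype(int) for i in range(3)]
    for k,m,z,box in [("board",((H>22)&(H<34)&(S_>140)&(V>120)),12,{"top":(270,175,345,220),"side":(250,210,320,270)}),("mat",V<60,3,{"top":(183,160,260,216),"side":(215,180,275,230)})]:
        x0,y0,x1,y1=box[n]; mm=np.zeros_like(m);mm[y0:y1,x0:x1]=m[y0:y1,x0:x1]
        c=cnt(mm)[0]; 
        r=cv2.approxPolyDP(c,4,True)[:,0]; P=np.array([onz(n,p,z) for p in c[:,0]],np.float32)[:,:2]
        print(n,k,r.tolist(),cv2.minAreaRect(P))
    mm=np.zeros_like(m); x0,y0,x1,y1={"top":(245,115,285,165),"side":(278,185,318,215)}[n]
    mm[y0:y1,x0:x1]=((H>100)&(H<125)&(S_>120))[y0:y1,x0:x1]
    print(n,"blue",cv2.boxPoints(cv2.minAreaRect(cnt(mm)[0])).tolist())
im=cv2.imread("pics/top0.png"); print(crop(im,(264,140),30,"pics/b_top.png",12)); print(crop(im,(305,197),45,"pics/y_top.png"))
im=cv2.imread("pics/side0.png"); print(crop(im,(298,200),30,"pics/b_side.png",12))
```

```text
carton corner [553.9 429.9  61.9] 2.237446361196377
carton corner [555.2 387.   59.7] 0.09123268907033663
carton corner [386.5 375.5  64.8] 2.2243769449575437
carton corner [385.8 418.   59.6] 1.6917808993207886
carton z70 [[552.7 426.5  70. ]
 [552.4 383.7  70. ]
 [386.8 373.4  70. ]
 [385.2 414.   70. ]] [469.3 399.4  70. ] len 167.96378910346235 42.79914680000475 ang 3.9134561125813385
rack front corners z6 [[379.3 425.2   6. ]
 [386.1 294.5   6. ]]
rack z22 [[553.1 382.8  22. ]
 [558.6 300.9  22. ]
 [384.1 290.6  22. ]
 [377.3 419.8  22. ]]
bar end [ 419.3 -323.1  233.8] 0.7739780544309611
bar end [ 449.  -400.5  237.6] 0.9882666239943709
bar top z247 [[ 416.5 -319.1  247. ]
 [ 447.5 -397.5  247. ]] [ 432.  -358.3  247. ] 84.29830698913428
hook arm [[ 499.1 -334.2  230. ]
 [ 418.5 -366.2  230. ]] 21.676441984876536Traceback (most recent call last):
  File "<stdin>", line 23, in <module>
cv2.error: OpenCV(4.12.0) /io/opencv/modules/imgproc/src/convhull.cpp:143: error: (-215:Assertion failed) total >= 0 && (depth == CV_32F || depth == CV_32S) in function 'convexHull'
```

Run:
```python
from h import *
np.set_printoptions(precision=1,suppress=True)
for n in("top","side"):
    im=cv2.imread(f"pics/{n}0.png"); hsv=cv2.cvtColor(im,cv2.COLOR_BGR2HSV)
    H,S_,V=[hsv[:,:,i].astype(int) for i in range(3)]
    for k,m,z,box in [("board",((H>22)&(H<34)&(S_>140)&(V>120)),12,{"top":(270,175,345,220),"side":(250,210,320,270)}),("mat",V<60,3,{"top":(183,160,260,216),"side":(215,180,275,230)})]:
        x0,y0,x1,y1=box[n]; mm=np.zeros_like(m);mm[y0:y1,x0:x1]=m[y0:y1,x0:x1]
        c=cnt(mm)[0]
        r=cv2.approxPolyDP(c,4,True)[:,0]; P=np.array([onz(n,p,z)[:2] for p in c[:,0]]).astype(np.float32)
        print(n,k,r.tolist(),cv2.minAreaRect(P))
im=cv2.imread("pics/top0.png"); print(crop(im,(264,140),30,"pics/b_top.png",12)); print(crop(im,(305,197),45,"pics/y_top.png"))
im=cv2.imread("pics/side0.png"); print(crop(im,(298,200),30,"pics/b_side.png",12));print(crop(im,(286,239),45,"pics/y_side.png"))
```

```text
top board [[332, 181], [275, 184], [277, 214], [335, 209]] ((483.4139404296875, -138.48968505859375), (99.05842590332031, 188.8607940673828), 8.213224411010742)
top mat [[194, 167], [187, 200], [247, 212], [254, 177]] ((495.5854187011719, 131.10824584960938), (199.7393798828125, 119.41940307617188), 82.970458984375)
side board [[260, 232], [297, 258], [313, 246], [278, 221]] ((477.5838317871094, -145.1251220703125), (104.39799499511719, 193.73855590820312), 8.209206581115723)
side mat [[224, 196], [244, 220], [270, 212], [248, 188]] ((492.02264404296875, 124.37923431396484), (196.300048828125, 118.98970794677734), 82.90440368652344)
(234, 118)
(260, 164)
(268, 178)
(241, 206)
```

View pics/b_top.png

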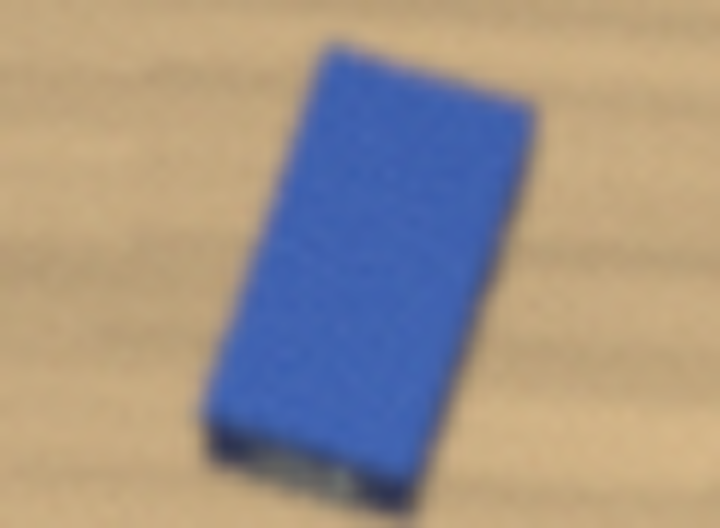

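View pics/b_side.png

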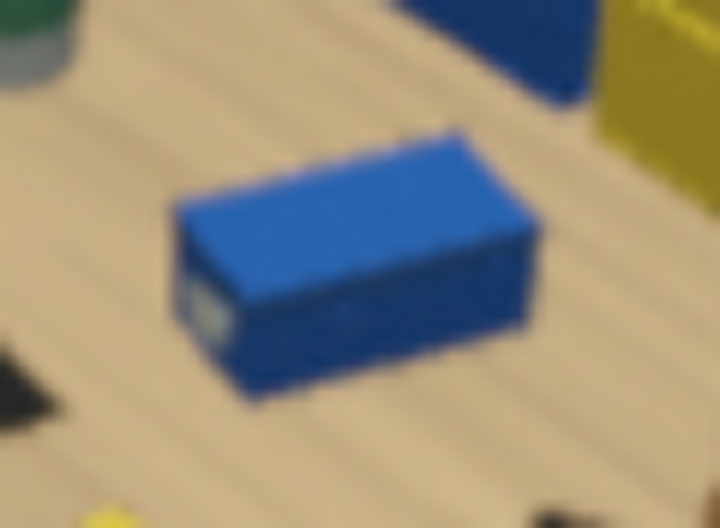

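View pics/y_top.png

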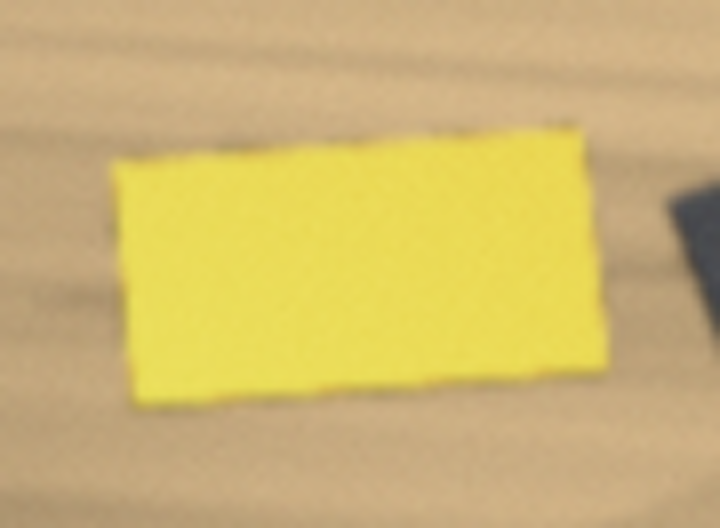

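View pics/y_side.png

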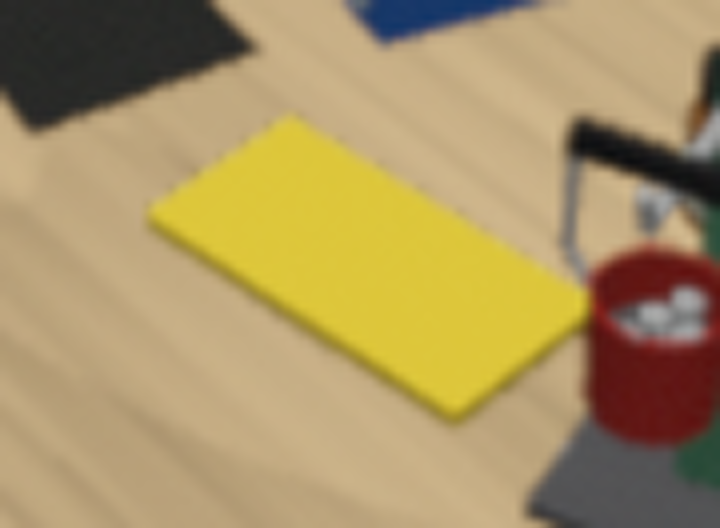

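Run:
```python
from h import *
np.set_printoptions(precision=1,suppress=True)
def g(o,p,s=12): return (o[0]+(p[0]+.5)/s-.5,o[1]+(p[1]+.5)/s-.5)
T=[(335,43),(537,103),(415,483),(207,420)];S=[(462,135),(540,222),(247,303),(175,208)]
for a,b in zip(T,S): print("blue",*tri(g((268,178),b),g((234,118),a)))
for n,o,L in(("top",(234,118),T),("side",(268,178),S)):
    P=np.array([onz(n,g(o,a),46) for a in L]); print(n,P.mean(0),np.linalg.norm(P[0]-P[3]),np.linalg.norm(P[0]-P[1]),np.degrees(np.arctan2(*(P[0]+P[1]-P[2]-P[3])[[1,0]])))
T=[(112,160),(582,130),(607,372),(133,404)];S=[(290,115),(600,300),(455,420),(150,215)]
for a,b in zip(T,S): print("board",*tri(g((241,206),b,8),g((260,164),a,8)))
for n,o,L in(("top",(260,164),T),("side",(241,206),S)):
    P=np.array([onz(n,g(o,a,8),12) for a in L]); print(n,P.mean(0),np.linalg.norm(P[0]-P[3]),np.linalg.norm(P[0]-P[1]),np.degrees(np.arctan2(*(P[0]+P[3]-P[2]-P[1])[[1,0]])))
print(proj("side",[171.8,522.2,205]),proj("top",[171.8,522.2,205]), proj("top",[0,0,0]),proj("side",[0,0,0]))
```

```text
blue [717.   14.7  41.1] 1.8076786994547744
blue [702.7 -40.3  42.3] 2.763526278058628
blue [595.4 -14.8  41.9] 1.3008520155315961
blue [609.7  40.9  41.8] 0.29399625127590606
top [655.4  -0.3  46. ] 110.90481100896297 56.720026765556156 -13.689157165759514
side [651.4  -4.   46. ] 108.27790056780516 55.17689381179422 -13.7098508998855
board [520.9 -37.6   6.8] 1.54172349423556
board [ 546.2 -225.8    9.5] 0.2495106904297049
board [ 449.  -239.5    3.9] 0.4585972987793177
board [424.  -52.5   4.4] 0.7085755296956446
top [ 484.  -138.4   12. ] 98.91450289812583 189.10199849567144 97.68368014795054
side [ 480.6 -143.7   12. ] 98.48750444768187 187.61341534068433 97.99889146533926
[124.1 145.6] [ 51.  283.9] [250.  354.3] [147.1 276.5]
```

```bash
cat >> h.py <<'E'
from scipy.spatial.transform import Rotation as Ro
def go(pts):
    """pts: list of (x,y,z,jawdeg) TCP world mm; prints tool shift cm and rotvec"""
    s=status.get_state(); R0=s["orientation"]; p0=s["position"]
    cur=np.degrees(np.arctan2(R0[1,1],R0[0,1]))
    print("t %.2f"%s["t"],"pos",np.round(p0,1),"jaw %.1f"%cur,"j6 %.2f"%s["joint_pos"][5],"gap mm %.1f"%(s["finger_gap"]*94),"F",np.round(s["ft_force"],1))
    for x,y,z,a in pts:
        a=np.radians(a); Y=np.array([np.cos(a),np.sin(a),0]);Z=np.array([0,0,-1.]);X=np.cross(Y,Z)
        Rt=np.stack([X,Y,Z],1); rv=Ro.from_matrix(R0.T@Rt).as_rotvec(); sh=R0.T@(np.array([x,y,z])-p0)/10
        print((x,y,z),"shift",np.round(sh,2).tolist(),"turn",np.round(rv,3).tolist(),"rows~",np.ceil(max(np.linalg.norm(sh)/6.25,np.degrees(np.linalg.norm(rv))/10.7)))
E
python3 - <<'E'
from h import *
go([(469,397,150,94)])
E
```

```text
t 0.10 pos [171.8 522.2 204.9] jaw 71.8 j6 -0.07 gap mm 94.3 F [-0.7  0.3 -0.3]
(469, 397, 150) shift [-32.15, -2.6, 5.5] turn [-0.001, -0.0, -0.388] rows~ 6.0
```

{"method": "servo_tool", "body": {"commands": [[9.4,[-16,-1.3,0],[0,0,-0.2]],[9.4,[-26,-2.1,1],[0,0,-0.39]],[6,[-32.15,-2.6,3],[0,0,-0.39]],[6,[-32.15,-2.6,5.5],[0,0,-0.39]],[6,[-32.15,-2.6,5.5],[0,0,-0.39]],[6,[-32.15,-2.6,5.5],[0,0,-0.39]],[6,[-32.15,-2.6,5.5],[0,0,-0.39]],[6,[-32.15,-2.6,5.5],[0,0,-0.39]],[6,[-32.15,-2.6,5.5],[0,0,-0.39]]]}}

```text
t: 1.23
position: [468.3, 398.0, 151.0]
orientation: [[-0.997, -0.073, 0.001], [-0.073, 0.997, 0.0], [-0.001, 0.0, -1.0]]
ft_force: [0.5, 0.3, 0.9]
finger_gap: 0.638
```

Run:
```python
from h import *
go([])
s=status.get_state();X=s["position"]
for n,h in(("top",40),("side",40)):
    im=imaging.snapshot(n)[:,:,::-1].copy(); cv2.imwrite(f"pics/{n}1.png",im); p=proj(n,X); print(n,p,crop(im,p,h,f"pics/g_{n}.png",9))
    Rm=s["orientation"]; 
    print([np.round(proj(n,X+Rm[:,1]*d),1).tolist() for d in(-30,30)])
```

```text
t 1.23 pos [468.3 398.  151. ] jaw 94.2 j6 -1.00 gap mm 60.0 F [0.5 0.3 0.9]
top [121.65332091 180.33126616] (81, 150)
[[132.2, 180.3], [111.1, 180.4]]
side [204.21083561 147.29597133] (164, 117)
[[208.3, 149.9], [200.2, 144.8]]
```

View pics/g_top.png

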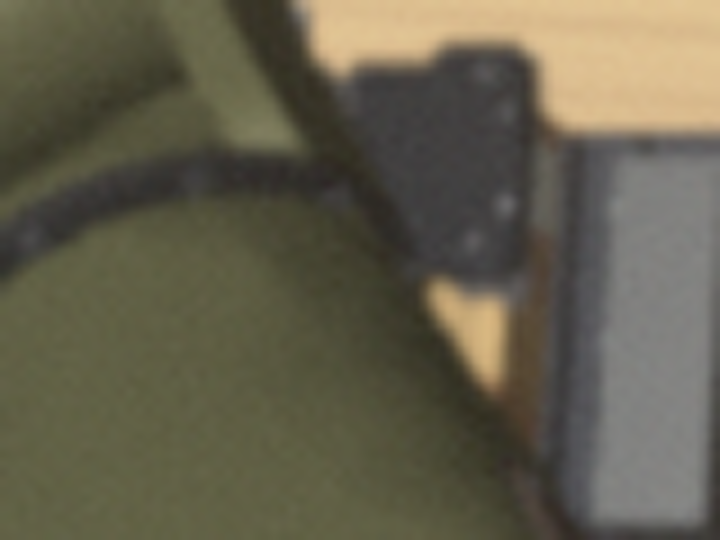

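View pics/g_side.png

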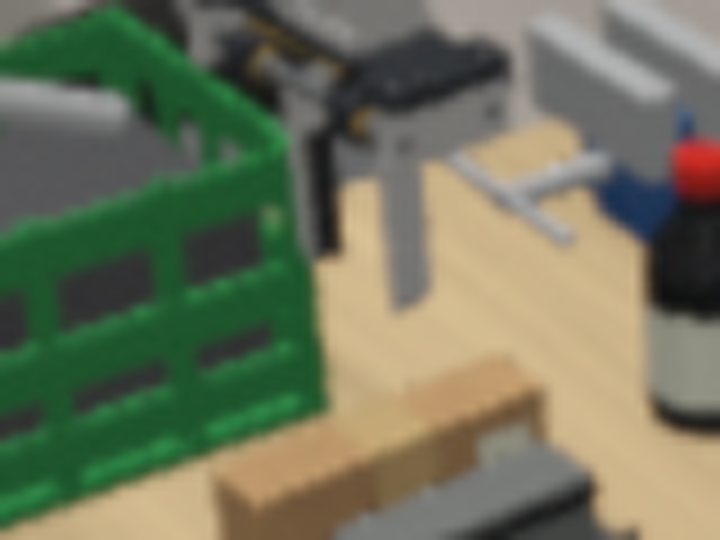

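The side view's fingertips (crop ≈ (365,278), i.e. px (204.6,147.9)) agree with the predicted TCP (204.2,147.3) to about 0.6 px, so the side calibration is good. The top view is the more suspect one.

Run:
```python
from h import *
np.set_printoptions(precision=1,suppress=True)
def g(o,p,s): return (o[0]+(p[0]+.5)/s-.5,o[1]+(p[1]+.5)/s-.5)
S=[(430,117),(475,150),(218,250),(180,225)]
P=np.array([onz("side",g((165,142),a,8),70) for a in S]);print(P,P.mean(0))
S=[(505,355),(546,390),(258,505),(217,472)]
P=np.array([onz("side",g((164,117),a,9),70) for a in S]);print(P,P.mean(0),np.degrees(np.arctan2(*(P[0]+P[1]-P[2]-P[3])[[1,0]])))
go([(467,395,31,93.5)])
```

```text
[[545.9 418.2  70. ]
 [546.4 372.1  70. ]
 [382.  368.6  70. ]
 [378.  403.   70. ]] [463.1 390.5  70. ]
[[551.6 415.9  70. ]
 [549.4 374.4  70. ]
 [383.9 368.5  70. ]
 [382.8 406.4  70. ]] [466.9 391.3  70. ] 2.634153342782795
t 1.32 pos [468.5 397.9 150.9] jaw 94.2 j6 -1.00 gap mm 60.0 F [-0.   0.4 -1.1]
(467, 395, 31) shift [0.18, -0.28, 11.99] turn [0.0, 0.0, 0.012] rows~ 2.0
```

{"method": "servo_tool", "body": {"commands": [[6.2,[0.18,-0.4,6],[0,0,0.012]],[6.2,[0.18,-0.4,8.5],[0,0,0.012]],[6.2,[0.18,-0.4,10],[0,0,0.012]],[6.2,[0.18,-0.4,11],[0,0,0.012]],[6.2,[0.18,-0.4,12],[0,0,0.012]],[6.2,[0.18,-0.4,12],[0,0,0.012]]], "grip_force": 15}}

```text
t: 2.08
position: [467.6, 393.2, 30.3]
orientation: [[-0.998, -0.06, -0.0], [-0.06, 0.998, -0.0], [0.0, -0.0, -1.0]]
ft_force: [1.6, 0.0, -0.6]
finger_gap: 0.658
```

Run:
```python
from h import *
go([])
s=status.get_state();X=s["position"]
for n,h in(("side",40),):
    im=imaging.snapshot(n)[:,:,::-1].copy(); cv2.imwrite(f"pics/{n}2.png",im); p=proj(n,X); print(n,p,crop(im,p,h,f"pics/g2_{n}.png",9))
```

```text
t 2.08 pos [467.6 393.2  30.3] jaw 93.4 j6 -0.99 gap mm 61.9 F [ 1.6  0.  -0.6]
side [206.96595031 171.63383072] (166, 141)
```

View pics/g2_side.png

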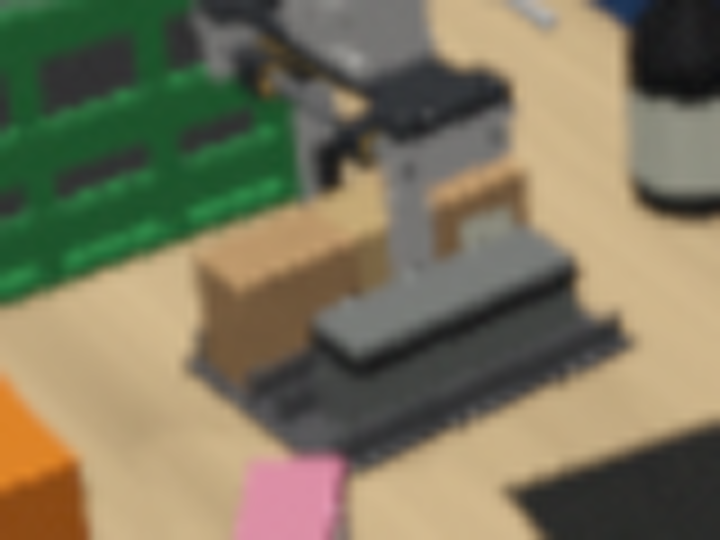

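The fingers straddle the carton at about its middle, clear of the grey box. Closing.

{"method": "servo_tool", "body": {"commands": [[3.8,[0,0,0],[0,0,0]],[3.8,[0,0,0],[0,0,0]],[3.8,[0,0,0],[0,0,0]],[3.8,[0,0,0],[0,0,0]],[3.8,[0,0,0],[0,0,0]]], "grip_force": 25}}

```text
t: 2.75
position: [467.8, 398.5, 33.2]
orientation: [[-0.998, -0.061, 0.004], [-0.061, 0.998, 0.01], [-0.005, 0.01, -1.0]]
ft_force: [-6.3, 29.9, 5.4]
finger_gap: 0.459
```

The arm got pushed about 5 mm toward +y, so the top view's y (399) was right. I'll relax the arm by 5.5 mm, then lift.

{"method": "servo_tool", "body": {"commands": [[3.8,[0,0.3,0],[0,0,0]],[3.8,[0,0.6,0],[0,0,0]],[3.8,[0,0.6,0],[0,0,0]]]}}

```text
t: 3.12
position: [467.6, 400.1, 31.4]
orientation: [[-0.998, -0.06, 0.001], [-0.06, 0.998, 0.002], [-0.002, 0.002, -1.0]]
ft_force: [-1.4, 5.4, 5.6]
finger_gap: 0.447
```

{"method": "servo_tool", "body": {"commands": [[3.8,[0,0.05,-1],[0,0,0]],[3.8,[0,0.05,-2.5],[0,0,0]],[3.8,[0,0.05,-5],[0,0,0]],[3.8,[0,0.05,-9],[0,0,0]],[3.8,[0,0.05,-9],[0,0,0]],[3.8,[0,0.05,-9],[0,0,0]]]}}

```text
t: 3.88
position: [466.8, 399.0, 118.9]
orientation: [[-0.998, -0.06, -0.002], [-0.06, 0.998, -0.002], [0.002, -0.001, -1.0]]
ft_force: [1.0, -0.3, -4.0]
finger_gap: 0.447
```

Run:
```python
from h import *
for n in("side","top"):
    im=imaging.snapshot(n)[:,:,::-1].copy(); cv2.imwrite(f"pics/{n}3.png",cv2.resize(im,(800,600)))
# mat from top: y dir 83deg, centre (495.6,131.1); stand at mat x=-30
c=np.array([495,130]);u=np.array([np.cos(np.radians(-7)),np.sin(np.radians(-7))])
p=c-28*u;print(p)
go([(p[0],p[1],121,-7),(p[0],p[1],31,-7)])
```

```text
[467.20870775 133.41234162]
t 3.98 pos [466.7 399.  118.6] jaw 93.4 j6 -0.98 gap mm 41.8 F [-0.5  0.6 -3.8]
(np.float64(467.20870775404296), np.float64(133.41234161534413), 121) shift [1.54, -26.52, -0.19] turn [-0.003, -0.0, 1.753] rows~ 10.0
(np.float64(467.20870775404296), np.float64(133.41234161534413), 31) shift [1.52, -26.5, 8.81] turn [-0.003, -0.0, 1.753] rows~ 10.0
```

View pics/side3.png

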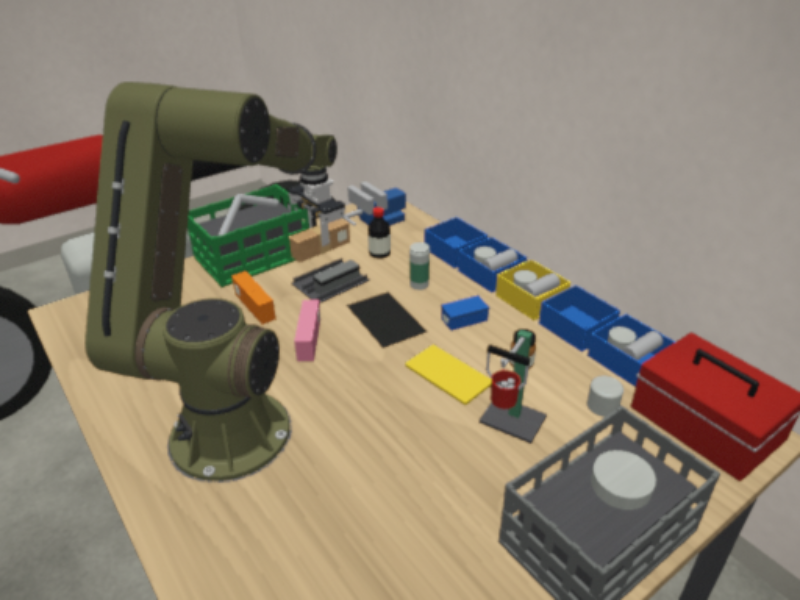

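The carton is held level above the rack (side 800-view (320,240)). Carrying it to the mat with a quarter turn.

{"method": "servo_tool", "body": {"commands": [[3.8,[0.2,-3,0],[0,0,0.18]],[3.8,[0.4,-7,0],[0,0,0.36]],[3.8,[0.7,-11,0],[0,0,0.54]],[3.8,[1,-15,0],[0,0,0.72]],[3.8,[1.2,-19,0],[0,0,0.9]],[3.8,[1.4,-23,0],[0,0,1.08]],[3.8,[1.54,-26.5,0],[0,0,1.26]],[3.8,[1.54,-26.5,0],[0,0,1.44]],[3.8,[1.54,-26.5,2],[0,0,1.62]],[3.8,[1.54,-26.5,4],[0,0,1.755]]]}}

```text
t: 5.22
position: [467.3, 133.9, 79.0]
orientation: [[0.129, 0.992, -0.001], [0.992, -0.129, -0.0], [-0.0, -0.001, -1.0]]
ft_force: [-0.6, -0.2, -2.9]
finger_gap: 0.443
```

Run:
```python
from h import *
go([(467,133.4,34,-7),(467,133.4,28,-7)])
for n in("side","top"):
    im=imaging.snapshot(n)[:,:,::-1].copy(); cv2.imwrite(f"pics/{n}4.png",cv2.resize(im,(800,600)))
```

```text
t 5.22 pos [467.3 133.9  79. ] jaw -7.4 j6 0.33 gap mm 41.6 F [-0.6 -0.2 -2.9]
(467, 133.4, 34) shift [-0.06, -0.02, 4.5] turn [-0.001, 0.0, -0.007] rows~ 1.0
(467, 133.4, 28) shift [-0.06, -0.02, 5.1] turn [-0.001, 0.0, -0.007] rows~ 1.0
```

View pics/top4.png

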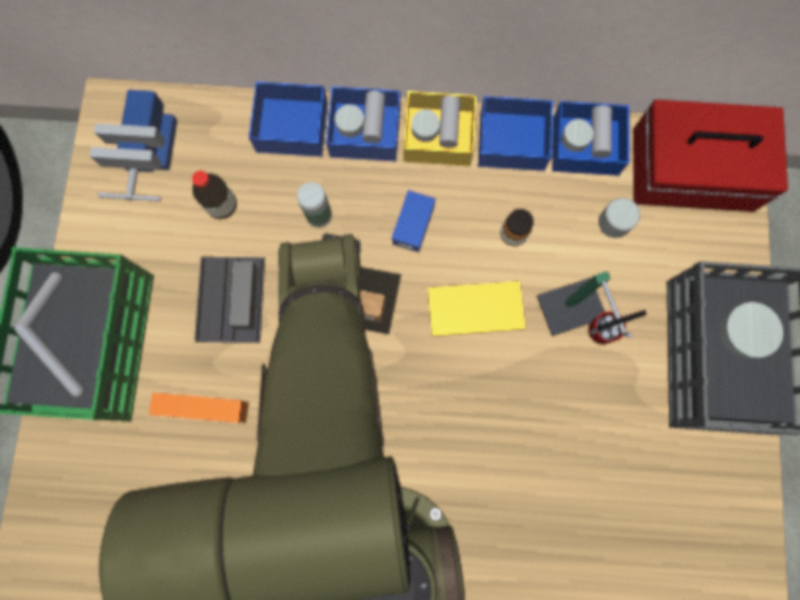

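The carton is over the mat (its end visible at top 800-view (373,305)). Lowering.

{"method": "servo_tool", "body": {"commands": [[3.8,[0,0,2.5],[0,0,0]],[3.8,[0,0,4],[0,0,0]],[3.8,[0,0,4.6],[0,0,0]],[3.8,[0,0,4.9],[0,0,0]],[3.8,[0,0,5.1],[0,0,0]],[3.8,[0,0,5.1],[0,0,0]]]}}

```text
t: 6.08
position: [468.0, 134.2, 29.7]
orientation: [[0.123, 0.992, 0.0], [0.992, -0.123, 0.0], [0.0, 0.0, -1.0]]
ft_force: [-0.3, -0.4, -3.0]
finger_gap: 0.444
```

{"method": "servo_tool", "body": {"commands": [[3.8,[0,0,0.15],[0,0,0]],[3.8,[0,0,0.25],[0,0,0]],[3.8,[0,0,0.25],[0,0,0]]]}}

```text
t: 6.45
position: [468.4, 134.3, 28.1]
orientation: [[0.124, 0.992, 0.001], [0.992, -0.124, 0.0], [0.0, 0.001, -1.0]]
ft_force: [-3.2, -1.4, 11.0]
finger_gap: 0.444
```

Contact. Release, rise clear of the carton (top 67), and back off.

{"method": "servo_tool", "body": {"commands": [[6.2,[0,0,-0.15],[0,0,0]],[6.2,[0,0,-0.15],[0,0,0]],[6.2,[0,0,-0.15],[0,0,0]],[6.2,[0,0,-0.15],[0,0,0]],[6.2,[0,0,-3],[0,0,0]],[6.2,[0,0,-7],[0,0,0]],[6.2,[0,0,-7],[0,0,0]]]}}

```text
t: 7.32
position: [469.1, 134.5, 99.3]
orientation: [[0.124, 0.992, 0.005], [0.992, -0.124, 0.001], [0.002, 0.004, -1.0]]
ft_force: [-0.6, 0.3, 0.2]
finger_gap: 0.658
```

Run:
```python
from h import *
u=np.array([np.cos(np.radians(-7)),np.sin(np.radians(-7))])
p0=np.array([468.2,134.3])
L=[(*(p0-60*u),98,-7),(*(p0-60*u),55,-7),(*(p0+25*u),55,-7)]
go(L)
for n in("side","top"):
    im=imaging.snapshot(n)[:,:,::-1].copy(); crop(im,proj(n,[468,134,40]),45,f"pics/{n}5.png",8)
```

```text
t 7.33 pos [469.1 134.5  99.3] jaw -7.1 j6 0.33 gap mm 61.8 F [-0.6  0.3  0.2]
(np.float64(408.6472309015207), np.float64(141.61216060430885), 98) shift [-0.04, -6.09, 0.11] turn [0.004, -0.002, -0.002] rows~ 1.0
(np.float64(408.6472309015207), np.float64(141.61216060430885), 55) shift [-0.05, -6.11, 4.41] turn [0.004, -0.002, -0.002] rows~ 2.0
(np.float64(493.01365379103305), np.float64(131.25326641487132), 55) shift [-0.03, 2.39, 4.44] turn [0.004, -0.002, -0.002] rows~ 1.0
```

View pics/side5.png

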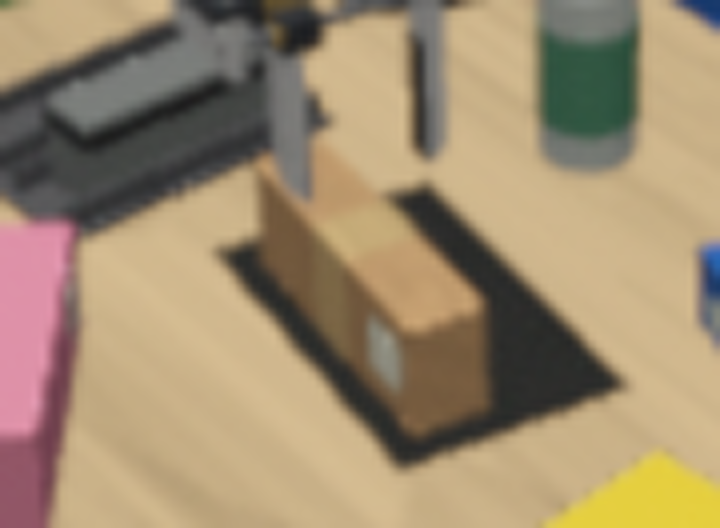

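Run:
```python
from h import *
for p in [(283,357),(271,373),(350,408)]: print(onz("top",(p[0]*.64,p[1]*.64),64), onz("top",(p[0]*.64,p[1]*.64),42))
```

```text
[351.64339517 231.2168996   64.        ] [353.94451071 235.63514283  42.        ]
[319.63993398 250.74986381  64.        ] [321.37118255 255.51591916  42.        ]
[264.06684484  94.61406808  64.        ] [264.8085358   96.59990433  42.        ]
```

{"method": "servo_tool", "body": {"commands": [[0,[0,-4,0],[0,0,0]],[0,[0,-6.3,0],[0,0,0]],[0,[0,-6.3,0],[0,0,0]],[0,[0,-6.3,2.5],[0,0,0]],[0,[0,-6.3,4.4],[0,0,0]],[0,[0,-6.3,4.4],[0,0,0]],[0,[0,-6.3,4.4],[0,0,0]]]}}

```text
t: 8.3
position: [405.9, 142.0, 53.3]
orientation: [[0.124, 0.992, 0.0], [0.992, -0.124, 0.0], [0.0, 0.0, -1.0]]
ft_force: [0.4, 1.0, -0.3]
finger_gap: 0.003
```

{"method": "servo_tool", "body": {"commands": [[0,[0,2.5,0],[0,0,0]],[0,[0,3.3,0],[0,0,0]],[0,[0,4,0],[0,0,0]],[0,[0,4.6,0],[0,0,0]],[0,[0,5.2,0],[0,0,0]],[0,[0,5.8,0],[0,0,0]],[0,[0,6.4,0],[0,0,0]],[0,[0,6.4,0],[0,0,0]]]}}

```text
t: 9.3
position: [469.1, 134.0, 52.8]
orientation: [[0.124, 0.992, 0.0], [0.992, -0.124, -0.0], [-0.0, 0.0, -1.0]]
ft_force: [0.5, -0.2, 0.0]
finger_gap: 0.006
```

Run:
```python
from h import *
go([])
for n in("side","top"):
    im=imaging.snapshot(n)[:,:,::-1].copy(); crop(im,proj(n,[495,134,40]),45,f"pics/{n}6.png",8)
```

```text
t 9.30 pos [469.1 134.   52.8] jaw -7.1 j6 0.33 gap mm 0.6 F [ 0.5 -0.2  0. ]
```

View pics/side6.png

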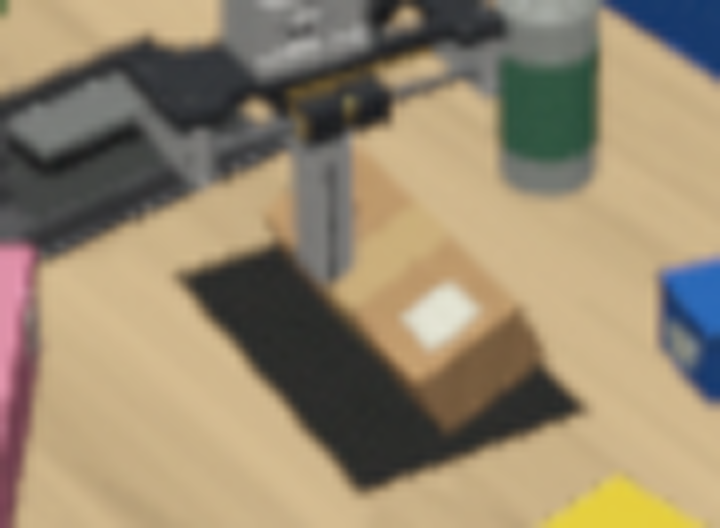

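The carton has tipped onto its wide face on the mat (label up at crop (440,315)). I'll move the arm aside to measure it.

{"method": "servo_tool", "body": {"commands": [[9.4,[0,0,-5],[0,0,0]],[9.4,[-5,0,-10],[0,0,0]],[9.4,[-11,0,-13],[0,0,0]],[9.4,[-17,0,-13],[0,0,0]],[9.4,[-22,0,-13],[0,0,0]],[9.4,[-22,0,-13],[0,0,0]]]}}

```text
t: 10.15
position: [440.9, -87.1, 183.1]
orientation: [[0.128, 0.992, 0.0], [0.992, -0.128, -0.0], [-0.0, 0.0, -1.0]]
ft_force: [-0.5, 0.4, -0.5]
finger_gap: 0.612
```

Run:
```python
from h import *
go([])
for n in("side","top"):
    im=imaging.snapshot(n)[:,:,::-1].copy(); cv2.imwrite(f"pics/{n}7.png",im); print(crop(im,proj(n,[500,130,40]),45,f"pics/{n}7c.png",8))
```

```text
t 10.15 pos [440.9 -87.1 183.1] jaw -7.4 j6 -0.15 gap mm 57.6 F [-0.5  0.4 -0.5]
(202, 161)
(174, 151)
```

View pics/side7c.png

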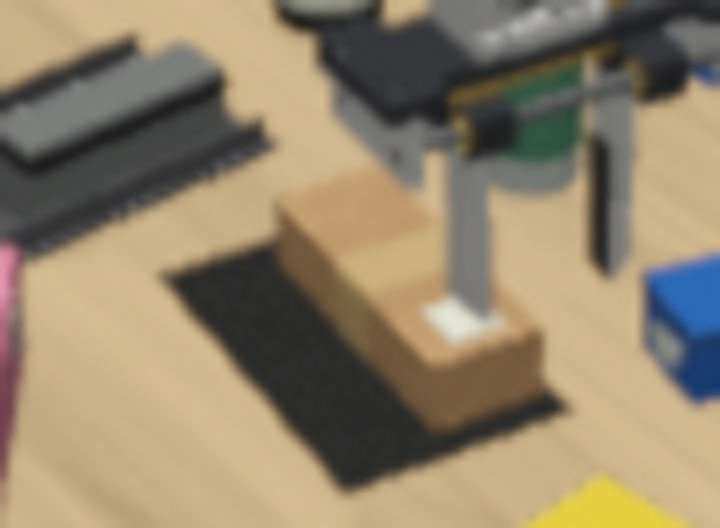

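View pics/top7c.png

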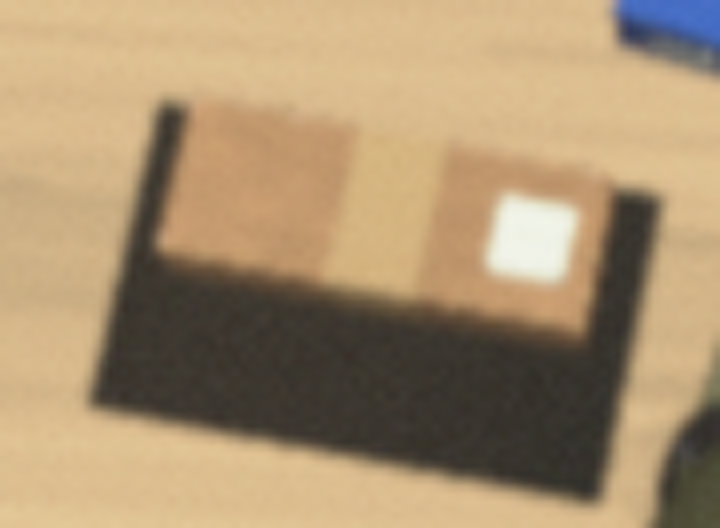

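The carton lies flat on the mat: top crop corners (193,98),(608,180),(583,338),(155,250), mat corners (165,103),(660,198),(600,498),(93,405).

Run:
```python
from h import *
np.set_printoptions(precision=1,suppress=True)
def g(o,p,s=8): return (o[0]+(p[0]+.5)/s-.5,o[1]+(p[1]+.5)/s-.5)
T=[(193,98),(608,180),(583,338),(155,250)]
P=np.array([onz("top",g((174,151),a),45) for a in T]);c=P.mean(0)
ang=np.degrees(np.arctan2(*(P[0]+P[3]-P[1]-P[2])[[1,0]]))
print("carton",P,c,ang,np.linalg.norm(P[0]-P[1]),np.linalg.norm(P[0]-P[3]))
M=np.array([onz("top",g((174,151),a),3) for a in [(165,103),(660,198),(600,498),(93,405)]]); mc=M.mean(0);ma=np.degrees(np.arctan2(*(M[0]+M[3]-M[1]-M[2])[[1,0]]));print("mat",mc,ma)
a=np.radians(ma-90);d=c-mc;print("rel",d[0]*np.cos(a)+d[1]*np.sin(a),-d[0]*np.sin(a)+d[1]*np.cos(a))
S=[(375,165),(540,330),(437,367),(277,202)]
P=np.array([onz("side",g((202,161),a),45) for a in S]);print("side",P.mean(0))
for x,y in zip([T[1],T[2],T[3]],S[1:]): print(tri(g((202,161),y),g((174,151),x)))
j=ang-90
go([(c[0],c[1],120,j),(c[0],c[1],9,j)])
```

```text
carton [[563.6 205.4  45. ]
 [541.4  39.8  45. ]
 [477.6  44.9  45. ]
 [501.3 214.1  45. ]] [521. 126.  45.] 82.19459626780814 167.04371424773652 62.82706848114055
mat [496.5 129.9   3. ] 83.03004380052127
rel 24.797416676441483 -0.8360234670993316
side [517.2 119.1  45. ]
(array([542.9,  40.3,  37.7]), np.float64(0.6233432388840311))
(array([480. ,  44.3,  41. ]), np.float64(3.4380180267034413))
(array([503.8, 215.7,  35.2]), np.float64(0.7203792155299381))
t 10.25 pos [441.4 -84.3 182.9] jaw -7.2 j6 -0.15 gap mm 65.2 F [0.2 1.1 0.2]
(np.float64(520.9770078066251), np.float64(126.0441461228906), 120) shift [21.86, 5.27, 6.29] turn [-0.0, -0.0, 0.011] rows~ 4.0
(np.float64(520.9770078066251), np.float64(126.0441461228906), 9) shift [21.86, 5.27, 17.39] turn [-0.0, -0.0, 0.011] rows~ 5.0
```

The top view matches the dead-reckoned position (521), so I'll trust it. Going over to grasp the carton by its long sides.

{"method": "servo_tool", "body": {"commands": [[9.4,[6,1.5,0],[0,0,0]],[9.4,[12,3,0],[0,0,0]],[9.4,[18,4.4,2],[0,0,0.01]],[9.4,[21.8,5.3,6],[0,0,0.01]],[9.4,[21.8,5.3,10],[0,0,0.01]],[9.4,[21.8,5.3,13],[0,0,0.01]],[9.4,[21.8,5.3,15],[0,0,0.01]],[9.4,[21.8,5.3,16.5],[0,0,0.01]],[9.4,[21.8,5.3,17.3],[0,0,0.01]],[9.4,[21.8,5.3,17.3],[0,0,0.01]]]}}

```text
t: 11.5
position: [521.1, 125.9, 9.9]
orientation: [[0.133, 0.991, -0.0], [0.991, -0.133, 0.0], [-0.0, -0.0, -1.0]]
ft_force: [0.1, -0.4, 1.0]
finger_gap: 1.003
```

{"method": "servo_tool", "body": {"commands": [[6,[0,0,0],[0,0,0]],[6,[0,0,0],[0,0,0]],[6,[0,0,0],[0,0,0]],[6,[0,0,0],[0,0,0]],[6,[0,0,0],[0,0,0]]], "grip_force": 25}}

```text
t: 12.12
position: [521.3, 125.5, 10.2]
orientation: [[0.134, 0.991, 0.0], [0.991, -0.134, -0.0], [0.0, 0.0, -1.0]]
ft_force: [-1.2, -1.0, 4.3]
finger_gap: 0.68
```

{"method": "servo_tool", "body": {"commands": [[6,[0,0,-2],[0,0,0]],[6,[0,0,-5],[0,0,0]],[6,[0,0,-5],[0,0,0]]]}}

```text
t: 12.5
position: [522.0, 125.7, 61.1]
orientation: [[0.134, 0.991, 0.003], [0.991, -0.134, 0.001], [0.001, 0.003, -1.0]]
ft_force: [-0.3, 0.2, -4.0]
finger_gap: 0.679
```

Run:
```python
from h import *
go([(483.7,-138.4,60,7.9),(483.7,-138.4,22,7.9)])
```

```text
t 12.50 pos [522.  125.7  61.1] jaw -7.7 j6 0.30 gap mm 63.8 F [-0.3  0.2 -4. ]
(483.7, -138.4, 60) shift [-26.68, -0.26, 0.09] turn [0.003, -0.001, -0.272] rows~ 5.0
(483.7, -138.4, 22) shift [-26.69, -0.27, 3.89] turn [0.003, -0.001, -0.272] rows~ 5.0
```

{"method": "servo_tool", "body": {"commands": [[6,[-4,0,0],[0,0,-0.05]],[6,[-9,-0.1,0],[0,0,-0.1]],[6,[-14,-0.2,0],[0,0,-0.16]],[6,[-19,-0.2,0],[0,0,-0.21]],[6,[-23.5,-0.3,0],[0,0,-0.272]],[6,[-26,-0.3,0],[0,0,-0.272]],[6,[-26.7,-0.3,0],[0,0,-0.272]],[6,[-26.7,-0.3,0],[0,0,-0.272]],[6,[-26.7,-0.3,2.5],[0,0,-0.272]],[6,[-26.7,-0.3,3.5],[0,0,-0.272]]]}}

```text
t: 13.75
position: [481.9, -137.5, 23.6]
orientation: [[-0.139, 0.99, -0.002], [0.99, 0.139, 0.001], [0.001, -0.002, -1.0]]
ft_force: [-0.0, 0.6, -3.3]
finger_gap: 0.686
```

Run:
```python
from h import *
go([(483.7,-138.4,19.2,7.9)])
for n in("side","top"):
    im=imaging.snapshot(n)[:,:,::-1].copy(); cv2.imwrite(f"pics/{n}8.png",im); print(crop(im,proj(n,[484,-138,40]),45,f"pics/{n}8c.png",8))
```

```text
t 13.75 pos [ 481.9 -137.5   23.6] jaw 8.0 j6 -0.49 gap mm 64.5 F [-0.   0.6 -3.3]
(483.7, -138.4, 19.2) shift [-0.12, 0.16, 0.44] turn [-0.002, -0.001, 0.001] rows~ 1.0
(241, 197)
(260, 162)
```

View pics/side8c.png

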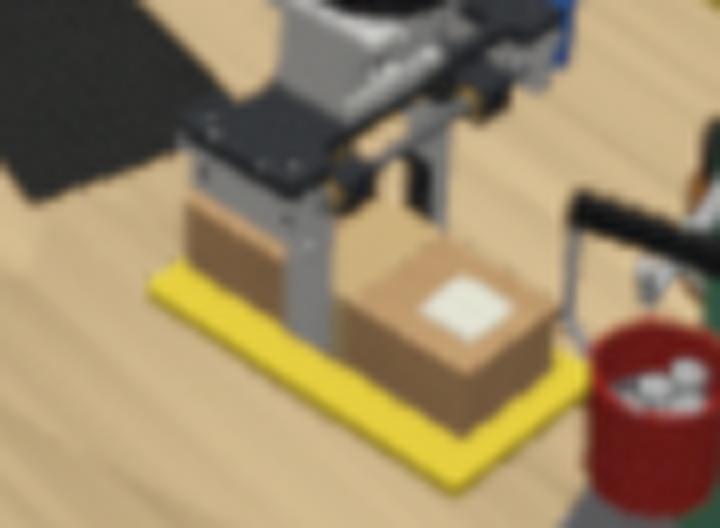

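The carton is lined up over the board with even margins. Lowering with a small correction.

{"method": "servo_tool", "body": {"commands": [[6,[-0.1,0.15,0.2],[0,0,0]],[6,[-0.1,0.15,0.35],[0,0,0]],[6,[-0.1,0.15,0.45],[0,0,0]],[6,[-0.1,0.15,0.45],[0,0,0]]]}}

```text
t: 14.35
position: [484.2, -139.5, 20.6]
orientation: [[-0.138, 0.99, 0.0], [0.99, 0.138, -0.0], [-0.0, 0.0, -1.0]]
ft_force: [-0.3, -0.3, -3.7]
finger_gap: 0.679
```

{"method": "servo_tool", "body": {"commands": [[6,[0,0,0.1],[0,0,0]],[6,[0,0,0.2],[0,0,0]],[6,[0,0,0.2],[0,0,0]]]}}

```text
t: 14.72
position: [484.2, -139.5, 19.2]
orientation: [[-0.138, 0.99, 0.0], [0.99, 0.138, -0.0], [-0.0, 0.0, -1.0]]
ft_force: [-5.5, 1.1, 8.9]
finger_gap: 0.68
```

{"method": "servo_tool", "body": {"commands": [[9.4,[0,0,-0.1],[0,0,0]],[9.4,[0,0,-0.1],[0,0,0]],[9.4,[0,0,-0.1],[0,0,0]],[9.4,[0,0,-0.1],[0,0,0]],[9.4,[0,0,-2],[0,0,0]],[9.4,[0,0,-7],[0,0,0]],[9.4,[0,0,-12],[0,0,0]]]}}

```text
t: 15.6
position: [483.8, -139.3, 139.7]
orientation: [[-0.138, 0.99, -0.001], [0.99, 0.138, 0.0], [0.0, -0.001, -1.0]]
ft_force: [0.6, -0.5, -0.2]
finger_gap: 0.999
```

Run:
```python
from h import *
go([(655,-0.3,130,76.3),(655,-.3,10,76.3)])
```

```text
t 15.60 pos [ 483.8 -139.3  139.7] jaw 7.9 j6 -0.49 gap mm 93.9 F [ 0.6 -0.5 -0.2]
(655, -0.3, 130) shift [11.42, 18.87, 0.96] turn [-0.0, -0.001, -1.194] rows~ 7.0
(655, -0.3, 10) shift [11.41, 18.87, 12.96] turn [-0.0, -0.001, -1.194] rows~ 7.0
```

{"method": "servo_tool", "body": {"commands": [[9.4,[1.5,2.7,0],[0,0,-0.18]],[9.4,[3.2,5.4,0],[0,0,-0.36]],[9.4,[5,8.1,0],[0,0,-0.54]],[9.4,[6.5,10.8,0],[0,0,-0.72]],[9.4,[8.2,13.5,0],[0,0,-0.9]],[9.4,[10,16.5,0],[0,0,-1.08]],[9.4,[11.4,18.9,0],[0,0,-1.194]],[9.4,[11.4,18.9,2],[0,0,-1.194]],[9.4,[11.4,18.9,4.5],[0,0,-1.194]],[9.4,[11.4,18.9,4.5],[0,0,-1.194]]]}}

```text
t: 16.85
position: [654.7, -0.5, 91.5]
orientation: [[-0.972, 0.237, -0.004], [0.237, 0.972, 0.0], [0.004, -0.001, -1.0]]
ft_force: [0.4, -0.2, 0.2]
finger_gap: 1.0
```

Run:
```python
from h import *
go([(655.4,-0.3,10,76.3)])
for n in("side","top"):
    im=imaging.snapshot(n)[:,:,::-1].copy(); cv2.imwrite(f"pics/{n}9.png",im); print(crop(im,proj(n,[484,-138,54]),45,f"pics/{n}9c.png",8),crop(im,proj(n,[655,0,40]),40,f"pics/{n}9b.png",8))
```

```text
t 16.85 pos [ 6.547e+02 -5.000e-01  9.150e+01] jaw 76.3 j6 -1.39 gap mm 94.0 F [ 0.4 -0.2  0.2]
(655.4, -0.3, 10) shift [-0.1, 0.04, 8.15] turn [-0.001, -0.004, 0.0] rows~ 2.0
(241, 194) (257, 165)
(260, 161) (224, 109)
```

View pics/top9c.png

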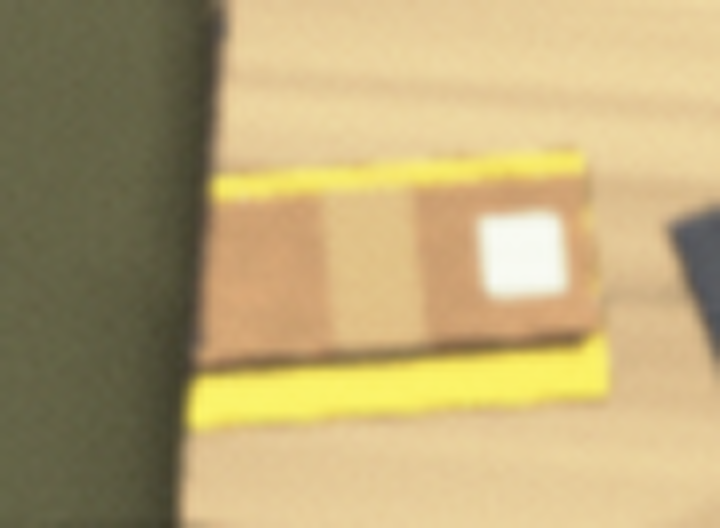

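View pics/side9b.png

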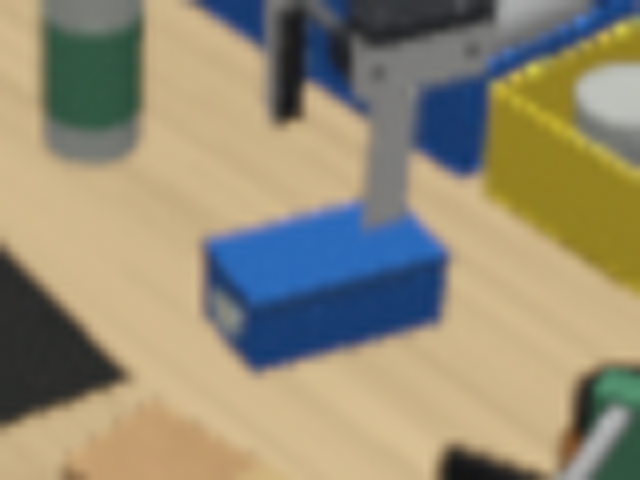

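View pics/side9c.png

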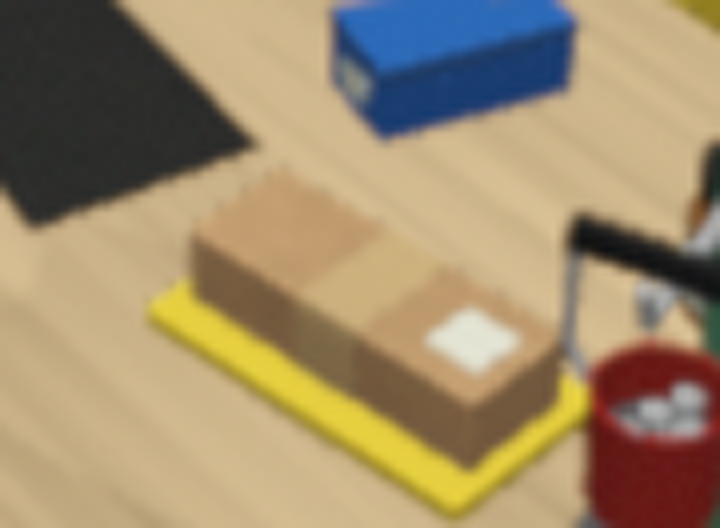

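The carton sits flat on the board, with yellow visible all round (tape centre at top crop (373,268)). The gripper is over the blue box but seems slightly toward its far end in the side view; I'll compute that.

Run:
```python
from h import *
np.set_printoptions(precision=1,suppress=True)
def g(o,p,s=8): return (o[0]+(p[0]+.5)/s-.5,o[1]+(p[1]+.5)/s-.5)
print("tape/centre",onz("top",g((260,161),(373,268)),54))
print("right end corners",[onz("top",g((260,161),a),54) for a in[(588,177),(603,330)]])
S=[(285,170),(560,340),(468,408),(193,237)]
P=np.array([onz("side",g((241,194),a),54) for a in S]);print("side carton",P.mean(0))
# gripper near finger tip in side view
print("near finger pred",[proj("side",np.array([654.7,-.5,91.5])+d*np.array([.237,.972,0])) for d in(-47,-59.5)], "obs",g((257,165),(382,222)))
```

```text
tape/centre [ 484.3 -139.5   54. ]
right end corners [array([ 525.9, -221.1,   54. ]), array([ 466. , -228.7,   54. ])]
side carton [ 479.7 -145.    54. ]
near finger pred [array([303.5, 191.8]), array([305. , 193.5])] obs (304.3125, 192.3125)
```

{"method": "servo_tool", "body": {"commands": [[9.4,[-0.1,0,3],[0,0,0]],[9.4,[-0.1,0,5.5],[0,0,0]],[9.4,[-0.1,0,7],[0,0,0]],[9.4,[-0.1,0,8],[0,0,0]],[9.4,[-0.1,0,8],[0,0,0]],[5.5,[-0.1,0,8],[0,0,0]],[5.5,[-0.1,0,8],[0,0,0]],[5.5,[-0.1,0,8],[0,0,0]],[5.5,[-0.1,0,8],[0,0,0]],[5.5,[-0.1,0,8],[0,0,0]]], "grip_force": 25}}

```text
t: 18.2
position: [656.8, -0.7, 13.7]
orientation: [[-0.972, 0.237, 0.0], [0.237, 0.972, 0.0], [-0.0, 0.0, -1.0]]
ft_force: [-0.8, 1.2, 2.5]
finger_gap: 0.638
```

{"method": "servo_tool", "body": {"commands": [[5.5,[0,0,-2],[0,0,0]],[5.5,[0,0,-7],[0,0,0]],[5.5,[0,0,-12],[0,0,0]],[5.5,[0,0,-12],[0,0,0]]]}}

```text
t: 18.7
position: [658.4, -0.9, 139.2]
orientation: [[-0.972, 0.236, 0.008], [0.236, 0.972, -0.001], [-0.008, 0.001, -1.0]]
ft_force: [-0.1, -0.6, -1.6]
finger_gap: 0.638
```

Run:
```python
from h import *
go([(484.3,-139.8,130,7.9)])
for n in("side",):
    im=imaging.snapshot(n)[:,:,::-1].copy(); print(crop(im,proj(n,[655,0,130]),40,f"pics/{n}10b.png",8))
```

```text
t 18.70 pos [658.4  -0.9 139.2] jaw 76.3 j6 -1.39 gap mm 60.0 F [-0.1 -0.6 -1.6]
(484.3, -139.8, 130) shift [13.64, -17.61, 0.79] turn [0.006, 0.006, 1.194] rows~ 7.0
(258, 147)
```

View pics/side10b.png

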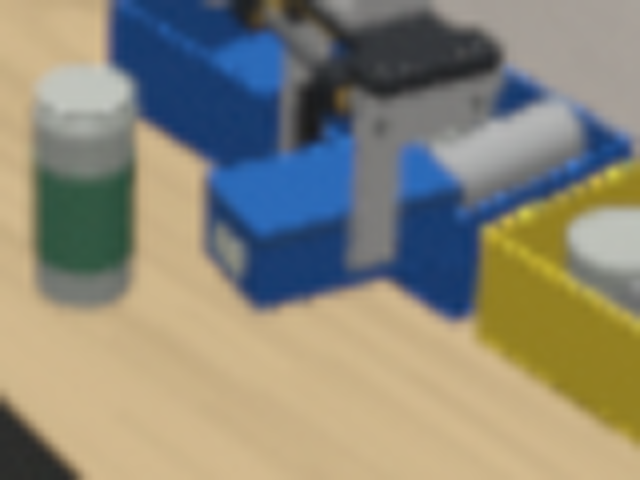

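The blue box is held near its middle and level. Carrying it to the carton.

{"method": "servo_tool", "body": {"commands": [[5.5,[1.5,-2,0],[0,0,0.18]],[5.5,[3.5,-4.5,0],[0,0,0.36]],[5.5,[5.5,-7,0],[0,0,0.54]],[5.5,[7.5,-9.5,0],[0,0,0.72]],[5.5,[9.5,-12,0],[0,0,0.9]],[5.5,[11.5,-15,0],[0,0,1.08]],[5.5,[13,-17,0],[0,0,1.194]],[5.5,[13.65,-17.6,1],[0,0,1.194]],[5.5,[13.65,-17.6,3],[0,0,1.194]],[5.5,[13.65,-17.6,5],[0,0,1.194]]]}}

```text
t: 20.0
position: [482.1, -138.9, 81.8]
orientation: [[-0.141, 0.99, -0.001], [0.99, 0.141, 0.001], [0.001, -0.001, -1.0]]
ft_force: [-0.6, -0.5, -2.5]
finger_gap: 0.636
```

Run:
```python
from h import *
go([(484.3,-139.8,75,7.9),(484.3,-139.8,68,7.9)])
for n in("side",):
    im=imaging.snapshot(n)[:,:,::-1].copy(); print(crop(im,proj(n,[484,-140,70]),45,f"pics/{n}11.png",8))
```

```text
t 20.00 pos [ 482.1 -138.9   81.8] jaw 8.1 j6 -0.50 gap mm 59.8 F [-0.6 -0.5 -2.5]
(484.3, -139.8, 75) shift [-0.12, 0.2, 0.68] turn [-0.001, -0.001, 0.004] rows~ 1.0
(484.3, -139.8, 68) shift [-0.12, 0.21, 1.38] turn [-0.001, -0.001, 0.004] rows~ 1.0
(242, 191)
```

View pics/side11.png

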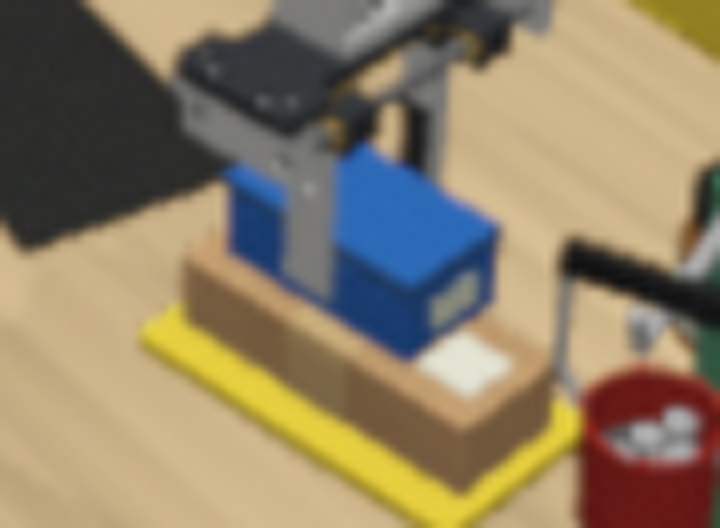

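The box hovers lined up over the carton. Lowering gently.

{"method": "servo_tool", "body": {"commands": [[5.5,[-0.05,0.12,0.4],[0,0,0]],[5.5,[-0.05,0.12,0.8],[0,0,0]],[5.5,[-0.05,0.12,1.1],[0,0,0]],[5.5,[-0.05,0.12,1.25],[0,0,0]],[5.5,[-0.05,0.12,1.25],[0,0,0]]]}}

```text
t: 20.68
position: [483.7, -139.8, 71.1]
orientation: [[-0.138, 0.99, 0.0], [0.99, 0.138, -0.0], [-0.0, 0.0, -1.0]]
ft_force: [-0.2, 0.4, -2.5]
finger_gap: 0.635
```

{"method": "servo_tool", "body": {"commands": [[5.5,[0,0,0.15],[0,0,0]],[5.5,[0,0,0.28],[0,0,0]],[5.5,[0,0,0.38],[0,0,0]],[5.5,[0,0,0.38],[0,0,0]]]}}

```text
t: 21.18
position: [483.6, -139.8, 67.7]
orientation: [[-0.138, 0.99, 0.0], [0.99, 0.138, -0.0], [-0.0, 0.0, -1.0]]
ft_force: [-3.4, 1.4, 5.9]
finger_gap: 0.636
```

{"method": "servo_tool", "body": {"commands": [[9.4,[0,0,-0.1],[0,0,0]],[9.4,[0,0,-0.1],[0,0,0]],[9.4,[0,0,-0.1],[0,0,0]],[9.4,[0,0,-0.1],[0,0,0]],[9.4,[0,0,-3],[0,0,0]],[9.4,[0,0,-9],[0,0,0]],[9.4,[0,0,-15],[0,0,0]],[9.4,[0,0,-21],[0,0,0]],[9.4,[0,0,-21],[0,0,0]]]}}

```text
t: 22.3
position: [484.8, -140.2, 281.5]
orientation: [[-0.138, 0.99, 0.007], [0.99, 0.138, -0.003], [-0.004, 0.007, -1.0]]
ft_force: [-0.0, -0.2, -0.7]
finger_gap: 1.002
```

Run:
```python
from h import *
go([(432,-358.3,300,21.7)])
for n in("side","top"):
    im=imaging.snapshot(n)[:,:,::-1].copy(); cv2.imwrite(f"pics/{n}12.png",im)
    print(n,crop(im,proj(n,[484,-140,70]),45,f"pics/{n}12a.png",8),crop(im,proj(n,[432,-358,220]),45,f"pics/{n}12p.png",8))
```

```text
t 22.30 pos [ 484.8 -140.2  281.5] jaw 7.9 j6 -0.49 gap mm 94.2 F [-0.  -0.2 -0.7]
(432, -358.3, 300) shift [-20.88, -8.22, -1.83] turn [0.006, 0.004, -0.241] rows~ 4.0
side (242, 191) (278, 197)
top (261, 160) (349, 173)
```

View pics/side12a.png

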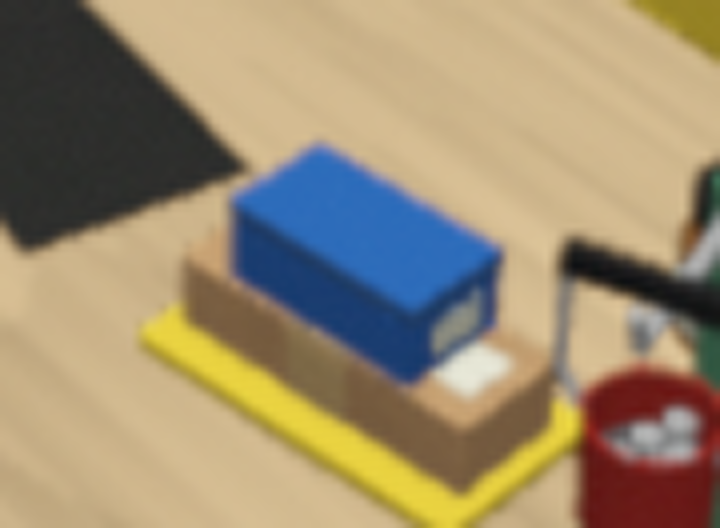

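View pics/side12p.png

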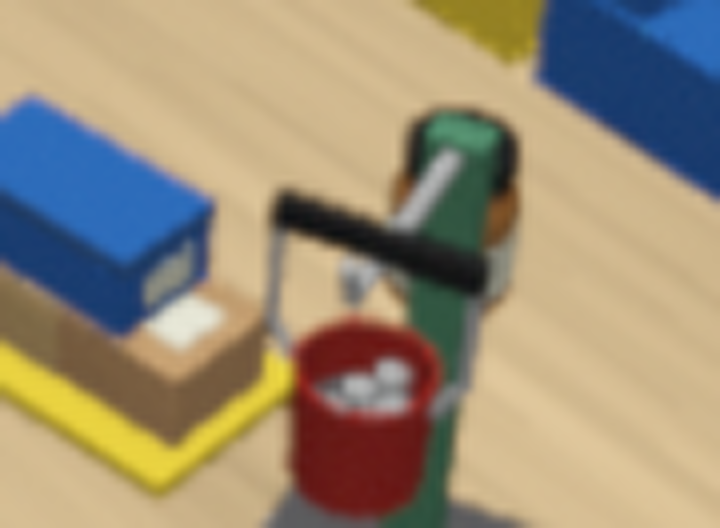

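View pics/top12p.png

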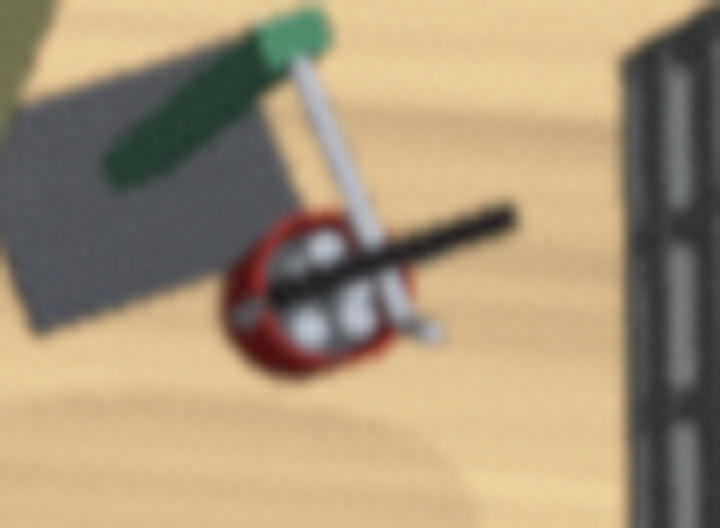

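The blue box stands centred on the carton. The bar ends are at top crop (270,295),(515,213) and side crop (285,203),(480,272).

Run:
```python
from h import *
np.set_printoptions(precision=1,suppress=True)
def g(o,p,s=8): return (o[0]+(p[0]+.5)/s-.5,o[1]+(p[1]+.5)/s-.5)
to,so=(349,173),(278,197)
T=[(270,295),(515,213)];S=[(285,207),(480,272)]
for a,b in zip(T,S): print(tri(g(so,b),g(to,a)))
P=np.array([onz("top",g(to,a),243) for a in T]);m=P.mean(0);print("top z243",P,m,np.linalg.norm(P[0]-P[1]))
Q=np.array([onz("side",g(so,a),237) for a in S]);print("side z237",Q,Q.mean(0),np.linalg.norm(Q[0]-Q[1]))
d=(P[0]-P[1])/np.linalg.norm(P[0]-P[1]); ang=np.degrees(np.arctan2(d[1],d[0]))-90; print("bar dir",d,"jaw",ang)
A=np.array([onz("top",g(to,a),229) for a in [(298,62),(395,300)]]);print("arm",A,np.degrees(np.arctan2(*(A[0]-A[1])[[1,0]])))
t=np.linalg.solve(np.stack([(P[0]-P[1])[:2],-(A[0]-A[1])[:2]],1),(A[1]-P[1])[:2]);print("crossing from outer end",t[0]*np.linalg.norm(P[0]-P[1]))
# box top centre
B=[(320,143),(500,258),(412,312),(233,200)]
R=np.array([onz("side",g((242,191),a),100) for a in B]);print("side box",R.mean(0))
s=m+18*d; print("grasp",s)
go([(s[0],s[1],300,ang),(s[0],s[1],219,ang)])
```

```text
(array([ 420.6, -323.9,  232.3]), np.float64(3.1921550905672422))
(array([ 448.8, -399.7,  239.3]), np.float64(4.053433030112855))
top z243 [[ 417.2 -319.9  243. ]
 [ 449.7 -399.6  243. ]] [ 433.5 -359.7  243. ] 86.05762928892112
side z237 [[ 418.1 -328.3  237. ]
 [ 448.6 -397.5  237. ]] [ 433.3 -362.9  237. ] 75.5703387662588
bar dir [-0.4  0.9  0. ] jaw 22.19394402172577
arm [[ 499.3 -332.8  229. ]
 [ 420.9 -364.9  229. ]] 22.28010467567076
crossing from outer end 42.97438578597069
side box [ 479.8 -142.7  100. ]
grasp [ 426.7 -343.1  243. ]
t 22.40 pos [ 483.5 -139.8  276.7] jaw 7.9 j6 -0.49 gap mm 94.1 F [ 0.1 -0.6 -0.2]
(np.float64(426.6555025499326), np.float64(-343.0628958547138), 300) shift [-19.35, -8.43, -2.33] turn [-0.0, -0.0, -0.249] rows~ 4.0
(np.float64(426.6555025499326), np.float64(-343.0628958547138), 219) shift [-19.35, -8.43, 5.77] turn [-0.0, -0.0, -0.249] rows~ 4.0
```

View pics/top12a.png

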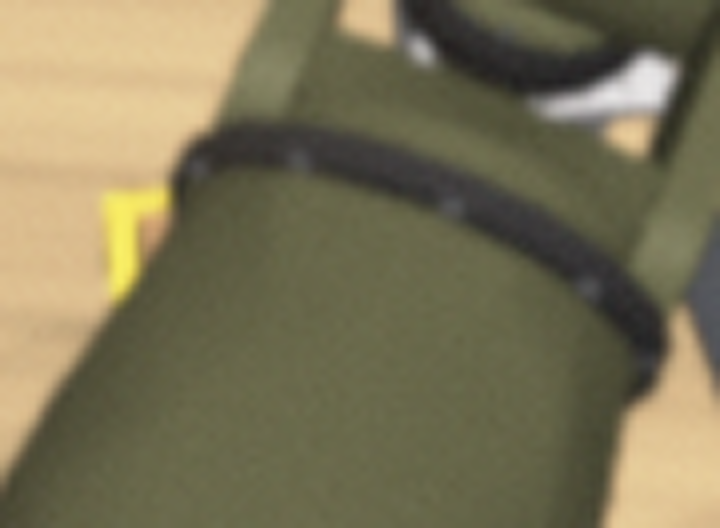

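Both views put the bar's middle near (433,-361), with the bar at jaw angle 22°. I'll approach above a point 18 mm from its middle, clear of the hook arm.

{"method": "servo_tool", "body": {"commands": [[4.5,[-5,-2.1,-1.5],[0,0,-0.08]],[4.5,[-10.5,-4.5,-1.5],[0,0,-0.16]],[4.5,[-15.5,-6.7,-1.5],[0,0,-0.249]],[4.5,[-19.4,-8.4,-1.5],[0,0,-0.249]],[4.5,[-19.4,-8.4,-1.5],[0,0,-0.249]],[4.5,[-19.4,-8.4,-0.5],[0,0,-0.249]],[4.5,[-19.4,-8.4,0.5],[0,0,-0.249]],[4.5,[-19.4,-8.4,0.5],[0,0,-0.249]]]}}

```text
t: 23.4
position: [427.2, -342.6, 270.9]
orientation: [[-0.378, 0.926, -0.001], [0.926, 0.378, 0.001], [0.002, -0.001, -1.0]]
ft_force: [0.4, -0.7, 0.4]
finger_gap: 0.479
```

Run:
```python
from h import *
go([(426.7,-343.5,219,22.2)])
for n in("side","top"):
    im=imaging.snapshot(n)[:,:,::-1].copy(); cv2.imwrite(f"pics/{n}13.png",im)
    print(n,crop(im,proj(n,[432,-358,230]),40,f"pics/{n}13p.png",9), proj(n,status.get_state()["position"]))
print(crop(cv2.imread("pics/top13.png"),proj("top",[484,-140,100]),45,"pics/top13a.png",8))
```

```text
t 23.40 pos [ 427.2 -342.6  270.9] jaw 22.2 j6 -1.13 gap mm 45.0 F [ 0.4 -0.7  0.4]
(426.7, -343.5, 219) shift [-0.08, -0.07, 5.19] turn [-0.001, -0.002, 0.001] rows~ 1.0
side (283, 197) [319.8211965  214.44181622]
top (355, 175) [394.81520759 204.2103118 ]
(263, 158)
```

View pics/side13p.png

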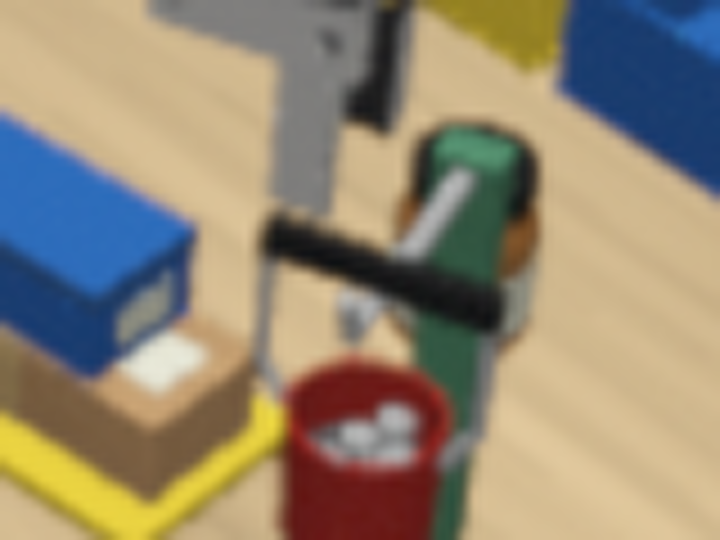

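View pics/top13a.png

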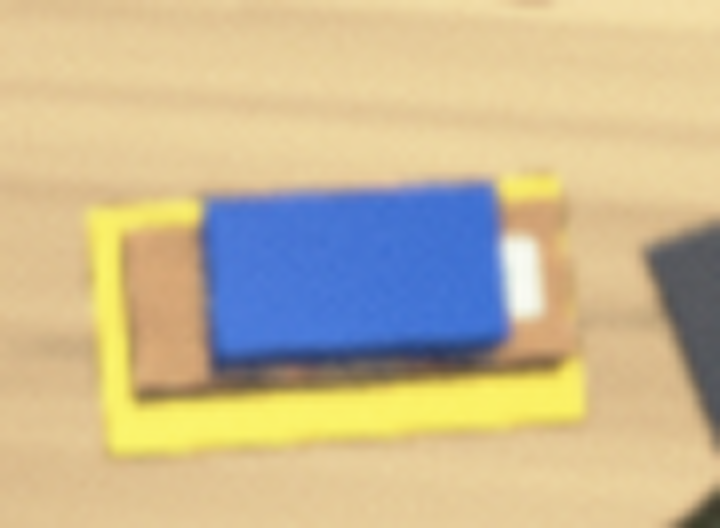

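The fingers straddle the bar line left of the hook arm (TCP projection at crop (331,157) above bar at x≈334). The top view shows the box centred on the carton, at crop (354,271). Descending.

{"method": "servo_tool", "body": {"commands": [[4.5,[-0.08,-0.05,1.5],[0,0,0]],[4.5,[-0.08,-0.05,3],[0,0,0]],[4.5,[-0.08,-0.05,4],[0,0,0]],[4.5,[-0.08,-0.05,4.8],[0,0,0]],[4.5,[-0.08,-0.05,5.2],[0,0,0]],[4.5,[-0.08,-0.05,5.2],[0,0,0]]]}}

```text
t: 24.25
position: [426.9, -344.5, 220.1]
orientation: [[-0.377, 0.926, -0.0], [0.926, 0.377, 0.0], [0.0, -0.0, -1.0]]
ft_force: [0.7, -0.7, -0.7]
finger_gap: 0.48
```

Run:
```python
from h import *
np.set_printoptions(precision=1,suppress=True)
go([])
def g(o,p,s=8): return (o[0]+(p[0]+.5)/s-.5,o[1]+(p[1]+.5)/s-.5)
P=np.array([onz("top",g((263,158),a),100) for a in [(205,200),(493,183),(507,345),(213,358)]]);print("box",P.mean(0),np.degrees(np.arctan2(*(P[0]+P[3]-P[1]-P[2])[[1,0]])))
for n in("side","top"):
    im=imaging.snapshot(n)[:,:,::-1].copy(); cv2.imwrite(f"pics/{n}14.png",im)
    print(n,crop(im,proj(n,[432,-358,230]),40,f"pics/{n}14p.png",9))
```

```text
t 24.25 pos [ 426.9 -344.5  220.1] jaw 22.2 j6 -1.13 gap mm 45.2 F [ 0.7 -0.7 -0.7]
box [ 482.7 -136.7  100. ] 96.88100642346964
side (283, 197)
top (355, 175)
```

View pics/side14p.png

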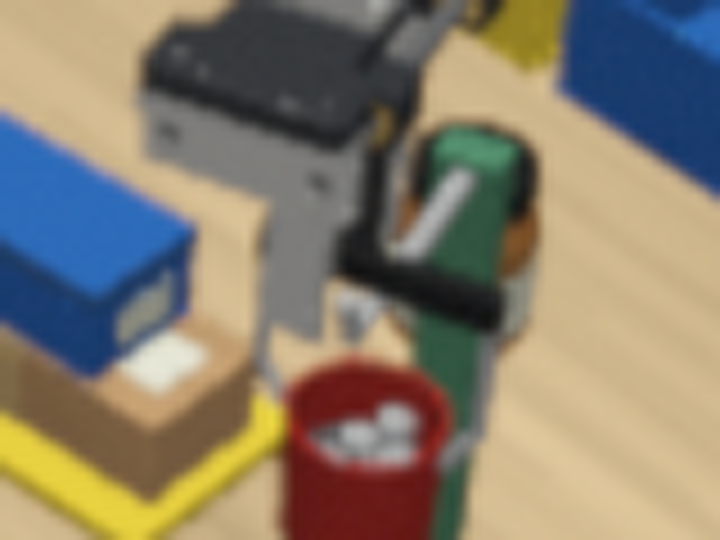

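The fingers are either side of the bar, clear of the hook tip. Gripping.

{"method": "servo_tool", "body": {"commands": [[0.6,[0,0,0],[0,0,0]],[0.6,[0,0,0],[0,0,0]],[0.6,[0,0,0],[0,0,0]],[0.6,[0,0,0],[0,0,0]],[0.6,[0,0,0],[0,0,0]]], "grip_force": 45}}

```text
t: 24.98
position: [427.0, -344.4, 220.2]
orientation: [[-0.377, 0.926, 0.0], [0.926, 0.377, -0.0], [-0.0, 0.0, -1.0]]
ft_force: [-0.1, 0.1, -0.7]
finger_gap: 0.104
```

{"method": "servo_tool", "body": {"commands": [[0.6,[0,0,-0.5],[0,0,0]],[0.6,[0,0,-1.3],[0,0,0]],[0.6,[0,0,-2.1],[0,0,0]],[0.6,[0,0,-2.9],[0,0,0]],[0.6,[0,0,-3.1],[0,0,0]],[0.6,[0,0,-3.1],[0,0,0]]]}}

```text
t: 25.72
position: [426.9, -344.4, 251.2]
orientation: [[-0.377, 0.926, 0.0], [0.926, 0.377, -0.0], [-0.0, 0.0, -1.0]]
ft_force: [0.6, -1.0, -1.8]
finger_gap: 0.101
```

Run:
```python
from h import *
go([])
for n in("side",):
    im=imaging.snapshot(n)[:,:,::-1].copy(); cv2.imwrite(f"pics/{n}15.png",im)
    print(n,crop(im,proj(n,[432,-358,230]),40,f"pics/{n}15p.png",9))
```

```text
t 25.73 pos [ 426.9 -344.4  251.2] jaw 22.2 j6 -1.13 gap mm 9.5 F [ 0.6 -1.  -1.8]
side (283, 197)
```

View pics/side15p.png

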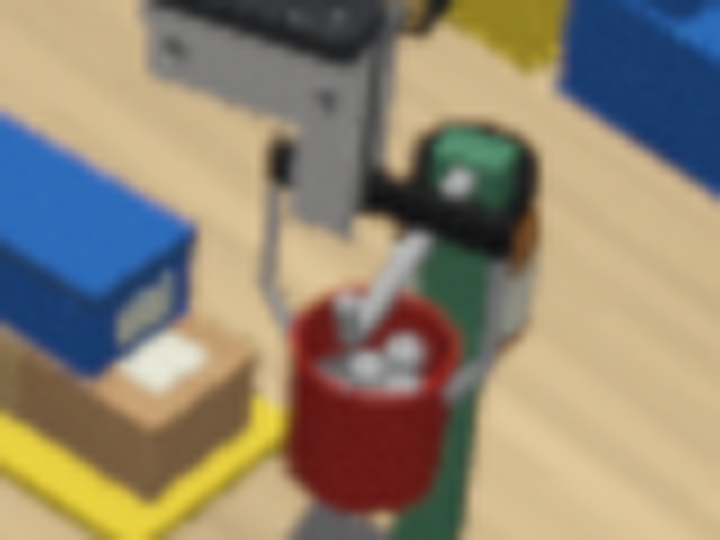

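The pail is lifted upright, with the hook passing between bar and rim. Carrying it off along the hook's -x.

{"method": "servo_tool", "body": {"commands": [[0.6,[0,-1,0],[0,0,0]],[0.6,[0,-2.5,0],[0,0,0]],[0.6,[0,-4.5,0],[0,0,0]],[0.6,[0,-6.5,0],[0,0,0]],[0.6,[0,-8.5,0],[0,0,0]],[0.6,[0,-10,0],[0,0,0]],[0.6,[0,-10.5,0],[0,0,0]],[0.6,[0,-10.5,0],[0,0,0]]]}}

```text
t: 26.78
position: [329.6, -384.2, 251.2]
orientation: [[-0.377, 0.926, 0.0], [0.926, 0.377, -0.0], [-0.0, 0.0, -1.0]]
ft_force: [-0.1, -0.2, -1.9]
finger_gap: 0.102
```

Run:
```python
from h import *
np.set_printoptions(precision=1,suppress=True)
go([])
X=status.get_state()["position"]
for n in("side","top"):
    im=imaging.snapshot(n)[:,:,::-1].copy(); cv2.imwrite(f"pics/{n}16.png",im)
    print(n,crop(im,proj(n,X-[0,0,40]),40,f"pics/{n}16p.png",9))
```

```text
t 26.77 pos [ 329.6 -384.2  251.2] jaw 22.2 j6 -1.32 gap mm 9.6 F [-0.1 -0.2 -1.9]
side (262, 222)
top (363, 215)
```

View pics/side16p.png

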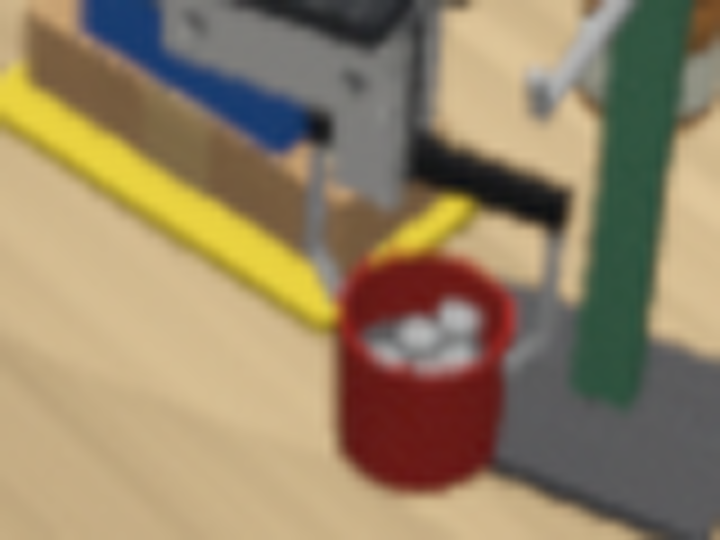

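View pics/top16p.png

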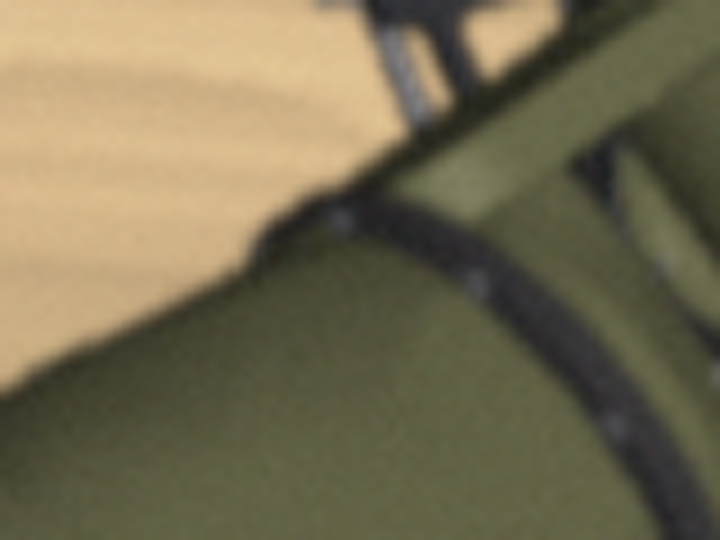

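Run:
```python
from h import *
go([(335,-250,262,22.2),(476.7,-122,262,22.2),(476.7,-122,205,22.2)])
```

```text
t 26.88 pos [ 330.1 -384.   251.1] jaw 22.2 j6 -1.32 gap mm 9.9 F [-0.3 -0.2 -2.7]
(335, -250, 262) shift [12.22, 5.52, -1.09] turn [0.0, -0.0, -0.0] rows~ 3.0
(476.7, -122, 262) shift [18.71, 23.47, -1.09] turn [0.0, -0.0, -0.0] rows~ 5.0
(476.7, -122, 205) shift [18.71, 23.47, 4.61] turn [0.0, -0.0, -0.0] rows~ 5.0
```

{"method": "servo_tool", "body": {"commands": [[0.6,[1.2,0.5,-0.3],[0,0,0]],[0.6,[4,1.6,-0.8],[0,0,0]],[0.6,[7.5,3.2,-1.1],[0,0,0]],[0.6,[10.5,5.2,-1.1],[0,0,0]],[0.6,[12.8,8,-1.1],[0,0,0]],[0.6,[14.5,11.5,-1.1],[0,0,0]],[0.6,[15.8,15,-1.1],[0,0,0]],[0.6,[17,18.5,-1.1],[0,0,0]],[0.6,[18.1,21.5,-1.1],[0,0,0]],[0.6,[18.7,23.1,-1.1],[0,0,0]]]}}

```text
t: 28.12
position: [473.6, -122.1, 262.2]
orientation: [[-0.379, 0.925, -0.0], [0.925, 0.379, 0.0], [0.0, 0.0, -1.0]]
ft_force: [-0.1, -0.1, -1.7]
finger_gap: 0.105
```

{"method": "servo_tool", "body": {"commands": [[0.6,[0,0.3,0.5],[0,0,0]],[0.6,[0,0.3,1.5],[0,0,0]],[0.6,[0,0.3,2.5],[0,0,0]],[0.6,[0,0.3,3.5],[0,0,0]],[0.6,[0,0.3,4.2],[0,0,0]],[0.6,[0,0.3,4.5],[0,0,0]],[0.6,[0,0.3,4.5],[0,0,0]]]}}

```text
t: 29.0
position: [475.8, -122.6, 217.1]
orientation: [[-0.377, 0.926, -0.0], [0.926, 0.377, -0.0], [-0.0, -0.0, -1.0]]
ft_force: [-0.3, -0.3, -2.5]
finger_gap: 0.103
```

Run:
```python
from h import *
go([(476.7,-122,205,22.2),(476.7,-122,198.2,22.2)])
for n in("side","top"):
    im=imaging.snapshot(n)[:,:,::-1].copy(); cv2.imwrite(f"pics/{n}17.png",im)
    print(n,crop(im,proj(n,[483,-138,130]),40,f"pics/{n}17p.png",9))
```

```text
t 29.00 pos [ 475.8 -122.6  217.1] jaw 22.2 j6 -0.71 gap mm 9.7 F [-0.3 -0.3 -2.5]
(476.7, -122, 205) shift [0.03, 0.1, 1.21] turn [-0.0, 0.0, -0.0] rows~ 1.0
(476.7, -122, 198.2) shift [0.03, 0.1, 1.89] turn [-0.0, 0.0, -0.0] rows~ 1.0
side (247, 181)
top (268, 159)
```

View pics/side17p.png

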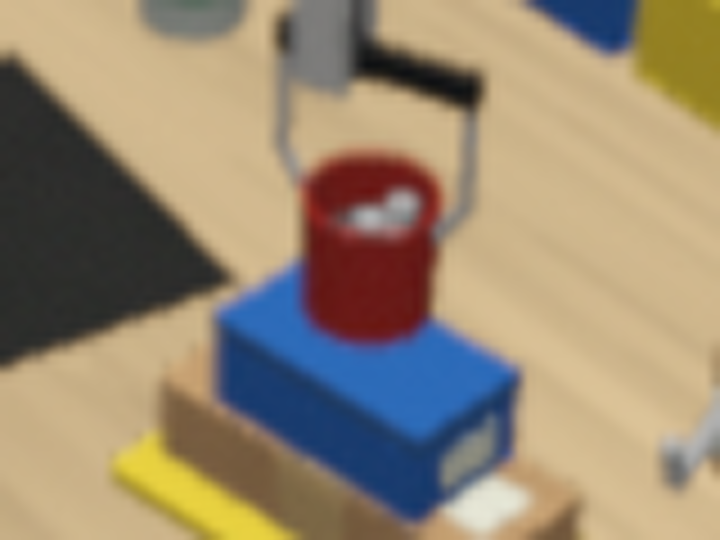

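View pics/top17p.png

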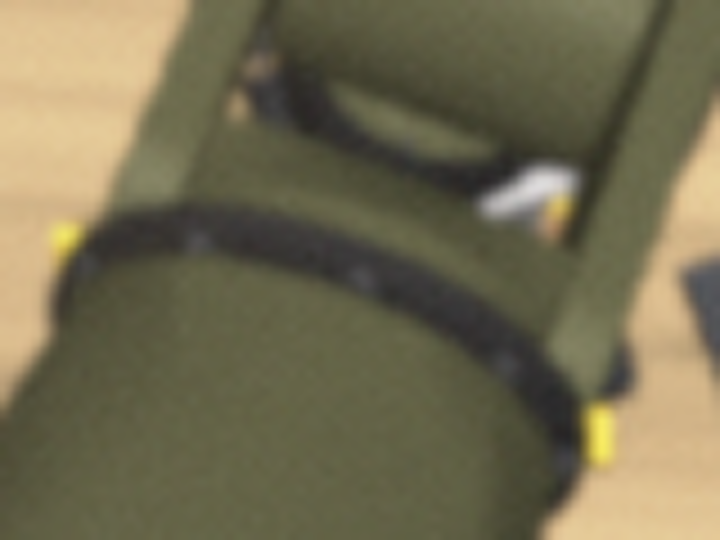

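The pail is upright over the box: underside ellipse centre ≈ (367,310), box top centre ≈ (365,348), and the remaining 19 mm drop projects to about 49 px, so it is centred within a few mm. Lowering.

{"method": "servo_tool", "body": {"commands": [[0.6,[0,0.1,0.5],[0,0,0]],[0.6,[0,0.1,0.9],[0,0,0]],[0.6,[0,0.1,1.2],[0,0,0]],[0.6,[0,0.1,1.4],[0,0,0]],[0.6,[0,0.1,1.6],[0,0,0]],[0.6,[0,0.1,1.6],[0,0,0]]]}}

```text
t: 29.85
position: [476.7, -122.2, 201.0]
orientation: [[-0.377, 0.926, -0.0], [0.926, 0.377, 0.0], [0.0, -0.0, -1.0]]
ft_force: [0.7, -0.3, -1.7]
finger_gap: 0.104
```

{"method": "servo_tool", "body": {"commands": [[0.6,[0,0,0.12],[0,0,0]],[0.6,[0,0,0.22],[0,0,0]],[0.6,[0,0,0.22],[0,0,0]]]}}

```text
t: 30.22
position: [476.7, -122.2, 198.9]
orientation: [[-0.377, 0.926, -0.0], [0.926, 0.377, -0.0], [0.0, -0.0, -1.0]]
ft_force: [0.0, -0.2, -1.9]
finger_gap: 0.103
```

{"method": "servo_tool", "body": {"commands": [[0.6,[0,0,0.08],[0,0,0]],[0.6,[0,0,0.16],[0,0,0]],[0.6,[0,0,0.16],[0,0,0]]]}}

```text
t: 30.6
position: [477.1, -122.2, 198.3]
orientation: [[-0.378, 0.926, 0.001], [0.926, 0.378, -0.0], [-0.001, 0.001, -1.0]]
ft_force: [-2.5, 2.1, 7.5]
finger_gap: 0.102
```

Contact. Release and rise straight up.

{"method": "servo_tool", "body": {"commands": [[0.6,[0,0,-0.1],[0,0,0]],[1.6,[0,0,-0.1],[0,0,0]],[4.5,[0,0,-0.1],[0,0,0]],[4.5,[0,0,-0.1],[0,0,0]],[4.5,[0,0,-0.1],[0,0,0]],[4.5,[0,0,-2],[0,0,0]],[4.5,[0,0,-5],[0,0,0]],[4.5,[0,0,-10],[0,0,0]],[4.5,[0,0,-14],[0,0,0]]]}}

```text
t: 31.72
position: [476.7, -122.2, 339.3]
orientation: [[-0.377, 0.926, 0.001], [0.926, 0.377, -0.0], [-0.001, 0.001, -1.0]]
ft_force: [0.6, 0.1, 0.2]
finger_gap: 0.479
```

{"method": "servo_tool", "body": {"commands": [[4.5,[6,0,0],[0,0,0]],[4.5,[12,0,0],[0,0,0]],[4.5,[18,0,0],[0,0,0]],[4.5,[23,0,0],[0,0,0]],[4.5,[23,0,0],[0,0,0]]]}}

```text
t: 32.35
position: [389.0, 92.9, 337.8]
orientation: [[-0.381, 0.924, 0.001], [0.924, 0.381, 0.0], [-0.0, 0.001, -1.0]]
ft_force: [-0.1, -0.4, 0.0]
finger_gap: 0.481
```

Run:
```python
from h import *
go([])
for n in("side","top"):
    im=imaging.snapshot(n)[:,:,::-1].copy(); cv2.imwrite(f"pics/{n}18.png",im);cv2.imwrite(f"pics/{n}18f.png",cv2.resize(im,(800,600)))
    print(n,crop(im,proj(n,[483,-138,100]),40,f"pics/{n}18p.png",9))
```

```text
t 32.35 pos [389.   92.9 337.8] jaw 22.4 j6 -0.25 gap mm 45.3 F [-0.1 -0.4  0. ]
side (246, 187)
top (267, 161)
```

View pics/side18p.png

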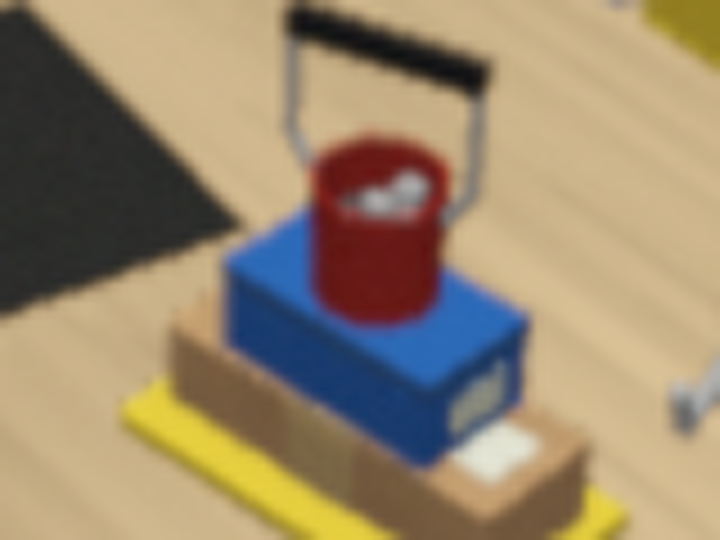

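View pics/top18p.png

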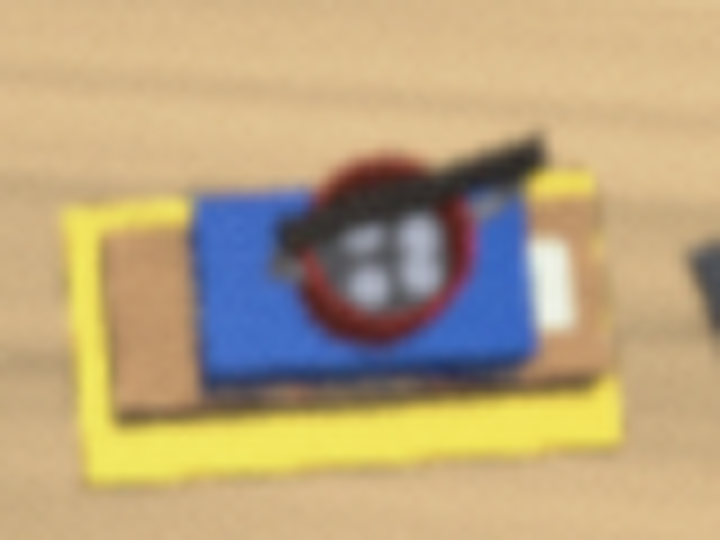

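View pics/top18f.png

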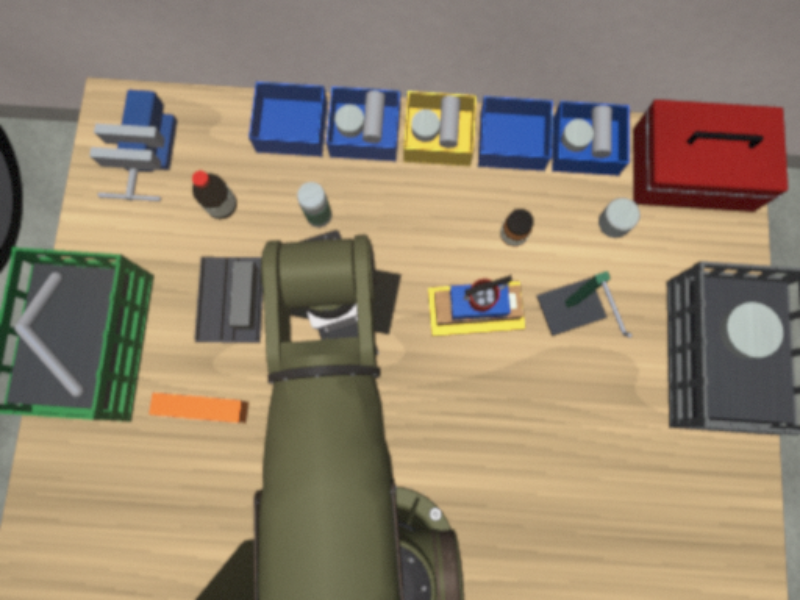

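The stack stands: pail rim centre at top crop ≈ (388,250), box corners (193,198),(520,180),(533,362),(203,383). Bystanders look unmoved. Final numeric check.

Run:
```python
from h import *
np.set_printoptions(precision=1,suppress=True)
def g(o,p,s=9): return (o[0]+(p[0]+.5)/s-.5,o[1]+(p[1]+.5)/s-.5)
o=(267,161);so=(246,187)
f=lambda n,o,L,z: np.array([onz(n,g(o,a),z) for a in L]).mean(0)
an=lambda L,z:(lambda P:np.degrees(np.arctan2(*(P[0]+P[3]-P[1]-P[2])[[1,0]])))(np.array([onz("top",g(o,a),z) for a in L]))
B=[(193,198),(520,180),(533,362),(203,383)];K=[(105,230),(592,192),(607,375),(117,413)];Y=[(65,207),(593,172),(620,442),(90,482)]
print("pail",f("top",o,[(388,250)],155));print("box",f("top",o,B,100),an(B,100));print("carton",f("top",o,K,54),an(K,54));print("board",f("top",o,Y,12),an(Y,12))
print("side pail rim",f("side",so,[(381,178)],155),"box",f("side",so,[(330,200),(525,322),(430,388),(226,262)],100),"bar",f("side",so,[(292,22),(485,75)],215))
a=cv2.imread("pics/top0.png");b=cv2.imread("pics/top18.png")
for nm,(x,y) in dict(oil=(137,124),can=(201,130),jar=(331,145),piston=(397,139),grey=(155,187)).items():
    A=a[y-16:y+16,x-14:x+14].astype(np.float32).mean(2);C_=b[y-16:y+16,x-14:x+14].astype(np.float32).mean(2); print(nm,np.round(cv2.phaseCorrelate(A,C_)[0],2))
```

```text
pail [ 480.3 -138.7  155. ]
box [ 481.9 -136.5  100. ] 97.32796421714927
carton [ 484.1 -139.1   54. ] 98.39343214028484
board [ 484.5 -138.9   12. ] 97.98323351966454
side pail rim [ 480.7 -142.8  155. ] box [ 480.2 -143.2  100. ] bar [ 481.6 -142.4  215. ]
oil [-0.1  0. ]
can [-0.  0.]
jar [-0. -0.]
piston [-0.  -0.1]
grey [0.  0.1]
```

All offsets are within about 4 mm, so I'm handing in.

```bash
python3 -c "
from station import job
print(job.sign_off())"
```

```text
the job is handed in; nothing more can be done
None
```

The stack is built on the yellow board (carton, then blue box, then red pail) and the job was handed in at about 32.5 s of robot time. No verdict is reported.

**How it went:**
- **Carton:** I lifted it from the rack and stood it on the mat. I let go and tipped it flat with a gentle push of the closed fingers. Then I took it by its long sides and set it on the board.
- **Blue box:** It went centred onto the carton.
- **Pail:** I gripped the bar beside the hook, raised it 31 mm, carried it 105 mm off the hook and set it on the box.

**Last checks, after the gripper had moved away:**

| Check | Top view | Side view |
|---|---|---|
| Carton to board centre | under 1 mm, 0.4° | not measured |
| Box to carton | about 3.5 mm, 1.1° | not measured |
| Pail to box | about 3 mm | under 1 mm |

The pail looks upright in both views. The bystanders shifted by 0.1 px or less between the first and last top pictures.

**Disagreements:**
- **Cameras:** The two views differ by about 5–8 mm at bench level, and heights from both together come out about 5–8 mm low. The first carton grasp, placed between the two estimates, pushed the arm about 5 mm sideways (roughly 30 N) until I corrected it. That supported the top view, so I relied on it, and contact heights matched the text's within about 1 mm.
- **Pink and orange look-alikes:** I did not measure whether they had moved. In the last top picture the arm hides the pink one, and the orange one looks unmoved.

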